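# Stand up the hang-on cup shelf and hang it on its two pins

### The job

The small hang-on cup shelf has dried lying on its back in the grey tray, its oak board sticking up. Take it out by the board, stand it upright on the underside of the board on the free worktop between the tray and the white stand and let go, then take it by the top edge of its metal plate and hang it with both holes on the two brass pins of the stand, right back against the posts and clear of the worktop, and let go. Do not shift the espresso cup, the shot glass or the steel milk pitcher that stand behind.

Things in the scene. Friction and masses are not known exactly. Their poses are not given: they have to be found in the camera images.
- cup_shelf: L-shaped cup shelf, 0.4 kg: aluminium plate 115 x 150 x 6 mm, oak board 16 mm thick along its foot. Origin: mid outer corner edge of plate's back and board's underside. x up the plate (board 0-16, top edge 115 mm), y width (+-75), z out along the board (plate 0-6, board's free edge 80 mm). Starts lying on the plate's back in the tray, z up, x away from the robot within 0.35 rad. Upright: x up
- board_edge (a point): middle of the oak board's free edge (x 8, y 0, z 80 mm in the shelf's frame); at the start the topmost part, 85 mm above the worktop, gripped across its 16 mm thickness, which lies along the shelf's x
- balance (a point): centre of mass of the shelf, about 19 mm along x and 34 mm along z of its frame (the board is the heavier part): pivoting on its origin edge, it tips onto the underside of its board by itself once turned more than about 30 degrees from lying towards upright
- hole_left (a point): centre of a round through-hole, about 15 mm across, in the back plate at x 95, y +50, z 3 mm of the shelf's frame; axis along the shelf's z; 20 mm below the plate's top edge
- hole_right (a point): centre of the other hole, same size, at x 95, y -50, z 3 mm
- top_edge (a point): middle of the plate's top edge (x 115, y 0, z 3 mm in the shelf's frame); the plate is 6 mm thick, and clear for 40 mm to either side up to the holes
- drying_tray: fixed grey open tray, 150 x 185 mm outside, 24 mm tall, walls and floor 5 mm thick, the shelf lying loosely in it; origin at the middle of its underside on the worktop, x away from the robot within 0.3 rad. Its rim keeps the shelf from being tipped upright inside it. Tray and stand are left and right of the free middle of the worktop, either way round
- pin_stand: fixed white stand, origin on the worktop midway between the fronts of its two posts; x points to its back (away from the robot within 0.25 rad), z up. Posts 18 x 18 mm, 122 mm tall, at y +50 and -50, fronts at x 0. Between them it is open but for a crossbar 38 to 52 mm up and an 8 mm base plate (x 0 to 68). Each post bears a brass pin 8 mm thick, leaning up 20 degrees to the front
- pin_left_root (a point): where the axis of the left pin (stand's y +50) leaves the post front, 112 mm above the worktop; takes hole_left. Hung home, the plate lies flat against the post fronts, board to the front, hole centres 1 to 2 mm below the roots' height, the board's underside about 16 mm above the worktop: too low for a gripper round the board
- pin_right_root (a point): the same for the right pin (stand's y -50); takes hole_right
- pin_left_tip (a point): end of the left pin's axis, 34 mm in front of and 12 mm above its root; the rounded end reaches 4 mm farther
- pin_right_tip (a point): the same for the right pin
- espresso_cup: striped espresso cup, 60 mm across, 84 mm with its handle, 49 mm tall, standing behind the work, loose; origin at the middle of its foot. A bystander
- shot_glass: small clear shot glass 49 mm across, 62 mm tall, loose, standing behind the work; origin at the middle of its foot. A bystander
- metal_pitcher: steel milk pitcher 80 mm wide, 105 mm with its handle, 106 mm tall, loose, standing behind the work; origin at the middle of its foot. A bystander

How it is judged:
On the way:
1. the shelf stands upright on the worktop on the underside of its board, let go (angle between cup_shelf's own x axis and vertical below 0.1 rad and height (world z) of cup_shelf below 0.006 m and linear speed of cup_shelf below 0.03 m/s and contact force between cup_shelf and the fingers below 0.2 N and contact force between cup_shelf and pin_stand below 0.2 N), for 0.2 s.
At the end, for the whole second after the job is handed in: the shelf hangs upright (within 0.08 rad) on both pins, each hole centre within 9 mm of its pin's root (hanging home leaves about 3 to 4 mm), its underside more than 8 mm clear of the worktop, carried by the stand, at rest and released (angle between cup_shelf's own x axis and vertical below 0.08 rad and distance between hole_left and pin_left_root below 0.009 m and distance between hole_right and pin_right_root below 0.009 m and height (world z) of cup_shelf above 0.008 m and contact force between cup_shelf and pin_stand above 1 N and linear speed of cup_shelf below 0.02 m/s and contact force between cup_shelf and the fingers below 0.1 N); the robot touches nothing.
It fails at once if the espresso cup is shifted more than 25 mm or tipped (distance of espresso_cup from where it was at the start of the episode above 0.025 m or angle between espresso_cup's own z axis and vertical above 0.3 rad).
It fails at once if the shot glass is shifted more than 25 mm or tipped (distance of shot_glass from where it was at the start of the episode above 0.025 m or angle between shot_glass's own z axis and vertical above 0.3 rad).
It fails at once if the milk pitcher is shifted more than 25 mm or tipped (distance of metal_pitcher from where it was at the start of the episode above 0.025 m or angle between metal_pitcher's own z axis and vertical above 0.3 rad).
It also fails if it takes over 72 s, if anything falls off the work surface, if the arm or the gripper's body presses on something with over 40 N, if the wrist force passes 120 N, or if a joint passes its speed limit or range.

### The arm

A 6-joint arm with a two-finger parallel gripper is mounted at the origin on a cart in front of the work surface, level with it; the furniture and walls round the work are solid. World frame = base frame: x ahead of the robot, y to its left, z up, the work surface at z = 0. Lengths are in m, angles in rad, forces in N, time in s.
With the tool pointing down it reaches from about 0.3 to 0.95 m from the base axis. Payload 3.1 kg.
Tool frame: the origin (TCP) lies at the very end of the fingers, on their centre line; the grasp point (between the pads) lies 19 mm behind it (robot.pinch_z is the distance from the TCP to the grasp point, in m); z points along the fingers, y is the direction in which the jaws open and shut (so a half turn about z gives the same grasp; the last joint's range is limited). The gripper opens to 85 mm and grips with 20 to 120 N. Pads are 22 mm wide; open, the fingers measure 114 mm over their backs; the gripper's body (76 mm by 85 mm) begins 54 mm behind the grasp point. The pads swing forward as they close: fully open they stand 13 mm farther back than shut.
Start: joints at [-1.254, 0.308, 1.634, -0, 1.2, -0.07], TCP at [0.236, -0.579, 0.193] pointing down, gripper open.
Joint ranges: [-3.06, 3.06], [-0.79, 1.96], [0.05, 2.63], [-1.19, 4.34], [0.05, 2.64], [-2.94, 2.94]. Speed limits (rad/s): [2.79, 2.79, 3.14, 3.14, 3.14, 3.14].

### API

Orientations are given as a rotation vector (axis times angle).
In Python, from bench import status, viewer, job_done, robot gives the robot as it stands.
- The arm moves only by the tool move_arm, never from a script. Its argument "motion" is a list of rows, each an object of numbers: "hand": the closure, from 0 (fully open) to 1 (shut); "dx", "dy", "dz": the shift along the tool's x, y, z in cm; "ax", "ay", "az": the turn, a rotation vector about the tool's x, y, z in degrees. In form: [{"hand": .., "dx": .., "dy": .., "dz": .., "ax": .., "ay": .., "az": ..}, ...]. A call has 1 to 10 rows; each row shifts and turns the commanded pose from where the row before left it, along the tool's axes as they then stand; what a row does not reach is not made up. A row lasts 1/8 s, in which the tool goes at most 62.5 mm and 10.7 degrees, less where a joint would pass 70% of its speed; a pose out of reach is approached as far as the arm can. A call is refused whole if a number of a shift passes 6.25 or a number of a turn 10.7, either way. A call with a gripper value outside its range is refused whole. The fingers move at their own pace and stop on an object; "newtons" is the grip in N (left out, the last holds). Time passes only in rows, so rows that do not move let the fingers close. It gives the time, the measured TCP pose, the force and the opening at its end, in the units of the state.
- status.read_state(): the state, without advancing time (a new reading comes with each control period).
- viewer.camera(name): name is "scene" or "top" or "wrist"; returns a dict with "img" (420x560x3 uint8, blue, green, red), "depth" (420x560 float32, m along the optical axis (not along the pixel's ray), 0 where there is no reading), "fx", "fy", "cx", "cy" (pixels), "R" (3x3) and "t" (3): a world point X has camera coordinates R X + t. Camera axes: x right, y down, z forward; pixel columns grow to the right and rows downward; lengths in m; the calibration is good to about 2 mm. A picture is of the moment at which its call begins.
- job_done(): hands the job in, once; it reports no verdict.
The state is a dict: "time_s": time; "joint_pos": joint angles; "qvel": joint speeds; "tau": joint torques, N m; "tool_pos": TCP position; "tool_rot": TCP orientation; "wrist_force": force on the tool from outside, world axes, zero at the start; "moment": the same for the moment, N m; "gripper_width": finger opening in m.
Only numpy, scipy, OpenCV 4.12 (cv2) and the standard library are available. Lean on these libraries where they do the work, as an engineer would, in place of code of your own. Each camera call takes 0.05 s, during which the arm holds its last target.

## Working session

There is one attempt and no reset: what is moved stays moved. The work goes in short steps, Python scripts to look and compute and a tool call to move; the robot and the scene stay as the last step left them, time stands still between calls to the robot, and variables do not carry over. Pictures are saved under pics/ and viewed, and the job is handed in when it is done.

Besides the shell and the picture viewer there is one more tool, called after ">>>" as name(argument=value, ...) on one line, values as JSON. move_arm: Moves the arm, as the interface text tells. Its arguments: {"type":"object","properties":{"motion":{"type":"array"},"newtons":{"type":"number"}},"required":["motion"]}

```bash
ls; mkdir -p pics; python3 - <<'E'
from bench import status, viewer, robot
import cv2,numpy as np
print(robot, [a for a in dir(robot) if a[0]!='_'])
print(status.read_state())
for n in ("scene","top","wrist"):
    c=viewer.camera(n); cv2.imwrite(f"pics/a_{n}.png",c["img"]); np.savez(f"pics/a_{n}.npz",**c)
    print(n,c["fx"],c["cx"],c["cy"],-c["R"].T@c["t"])
E
```

```text
pics
<Robot object at 0x7f61227c7a10> ['Unreachable', 'pinch_z']
{'time_s': 0.0, 'joint_pos': array([-1.25369865e+00,  3.09012720e-01,  1.63519801e+00, -2.46018560e-05,
        1.19973260e+00, -6.97054819e-02]), 'qvel': array([-0.00042751,  0.00019217, -0.00168457,  0.00021818,  0.00047698,
       -0.00025124]), 'tau': array([-3.13227383e-04, -4.15253413e+01, -2.76663136e+01, -2.85445576e-04,
        1.02275642e-02,  4.42647892e-07]), 'tool_pos': array([ 0.23544207, -0.57795446,  0.19143695]), 'tool_rot': array([-3.08073204e+00, -6.03374314e-01,  4.90934493e-04]), 'wrist_force': array([-0.72366197, -0.05178257,  0.04102946]), 'moment': array([ 0.01074746, -0.01180727, -0.01194528]), 'gripper_width': 0.08538788707048282}
scene 433.27491305083316 277.87911774753263 208.46005631283265 [0.01503733 0.73323233 0.96387865]
top 477.73337723748136 272.2099469036113 203.19671725021345 [0.344891   0.01580836 1.37317138]
wrist 314.78926445508705 283.460499662203 213.01992014207661 [ 0.30001494 -0.55191798  0.37130589]
```

View pics/a_scene.png

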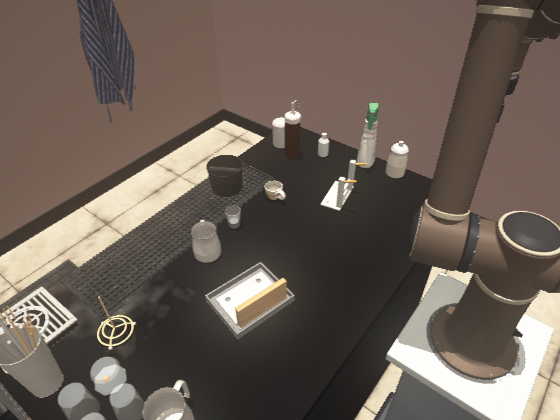

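View pics/a_top.png

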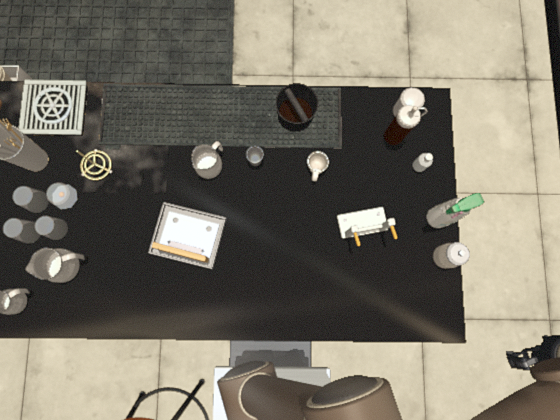

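View pics/a_wrist.png

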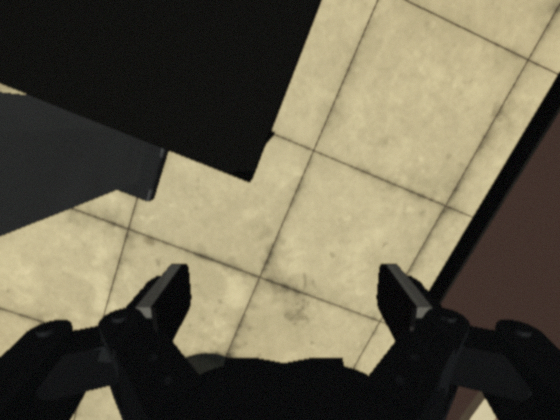

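The tray is on the left, with the oak board at top-view pixel (180,252). The stand is on the right at (365,225), with pins at about (357,240) and (394,230). The cup (317,162), glass (255,156) and pitcher (207,160) stand behind. Next I'll measure these from depth and rays.

```bash
cat > h.py <<'E'
import numpy as np,cv2
from scipy.spatial.transform import Rotation as Ro
def load(f): return dict(np.load(f))
def cloud(c):
    v,u=np.mgrid[0:420,0:560]; d=c["depth"]
    P=np.stack([(u-c["cx"])/c["fx"]*d,(v-c["cy"])/c["fy"]*d,d],-1)
    W=(P-c["t"])@c["R"]; W[d<=0]=np.nan
    return W
def ray(c,u,v,z):
    o=-c["R"].T@c["t"]; d=c["R"].T@np.array([(u-c["cx"])/c["fx"],(v-c["cy"])/c["fy"],1])
    return o+d*(z-o[2])/d[2]
def proj(c,X):
    p=c["R"]@np.asarray(X)+c["t"]; return p[0]/p[2]*c["fx"]+c["cx"],p[1]/p[2]*c["fy"]+c["cy"]
E
python3 - <<'E'
from h import *
np.set_printoptions(precision=4,suppress=True)
for n in ("top","scene"):
    c=load(f"pics/a_{n}.npz"); W=cloud(c); im=c["img"]; hsv=cv2.cvtColor(im,cv2.COLOR_BGR2HSV)
    m=(hsv[...,0]>8)&(hsv[...,0]<28)&(hsv[...,1]>110)&(hsv[...,2]>90)
    k,l,st,ce=cv2.connectedComponentsWithStats(m.astype(np.uint8))
    for i in range(1,k):
        if st[i,4]>6:
            p=W[l==i]; print(n,st[i],np.nanmedian(p,0),np.nanpercentile(p[:,2],[5,95]))
    z=W[...,2]; 
    tbl=(W[...,0]>.3)&(W[...,0]<.6)&(abs(W[...,1])<.1); print("table z",np.nanmedian(z[tbl]))
    img=cv2.resize(im[190:290,130:420] if n=="top" else im[140:350,190:420],None,fx=2.7,fy=2.7,interpolation=cv2.INTER_CUBIC)
    cv2.imwrite(f"pics/b_{n}.png",img)
E
```

```text
top [  5 120   8  11  30] [0.7634 0.6829 0.203 ] [-0.0009  0.226 ]
top [ 13 132   9   9  13] [0.7541 0.6874 0.1537] [0.131 0.172]
top [390 226   8  14  61] [ 0.5167 -0.3179  0.119 ] [-0.0025  0.1286]
top [354 232   7  15  58] [ 0.4951 -0.2199  0.1203] [-0.0013  0.1303]
top [203 257   5   5  14] [0.4371 0.1835 0.076 ] [0.0474 0.084 ]
top [128 418  25   2  45] [-0.037   0.4084 -0.2164] [-0.2217 -0.211 ]
table z 0.0006239341679504663
scene [355 163  12   2  23] [ 0.5132 -0.3118  0.1214] [0.1157 0.1274]
scene [344 180  13   3  31] [ 0.4909 -0.2157  0.12  ] [0.057  0.1274]
table z -0.0008246339535999375
```

```bash
python3 - <<'E'
from h import *
c=load("pics/a_top.npz")
a=cv2.resize(c["img"][195:275,140:235],None,fx=8,fy=7,interpolation=cv2.INTER_CUBIC); cv2.imwrite("pics/c1.png",a)
a=cv2.resize(c["img"][200:255,330:405],None,fx=10,fy=10,interpolation=cv2.INTER_CUBIC); cv2.imwrite("pics/c2.png",a)
E
```

```text
(no output)
```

View pics/c1.png

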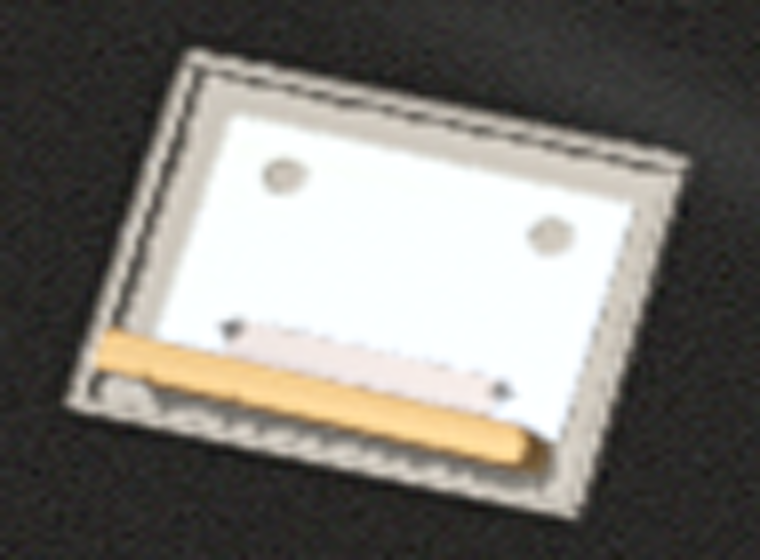

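View pics/c2.png

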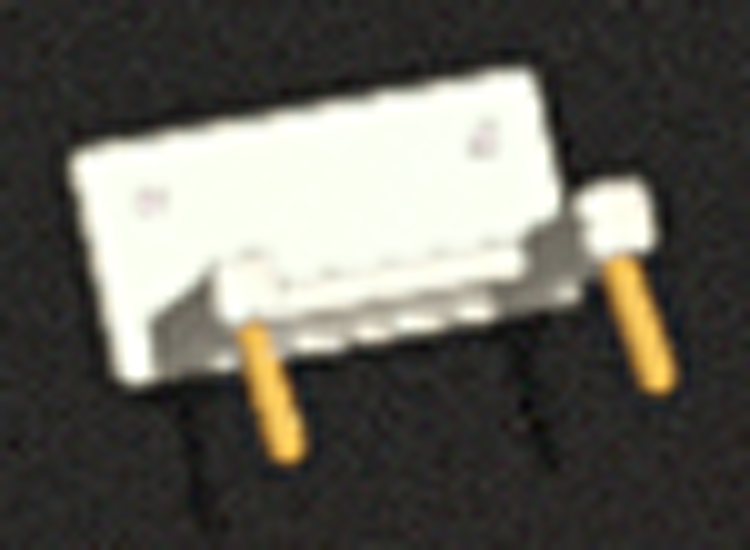

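View pics/b_scene.png

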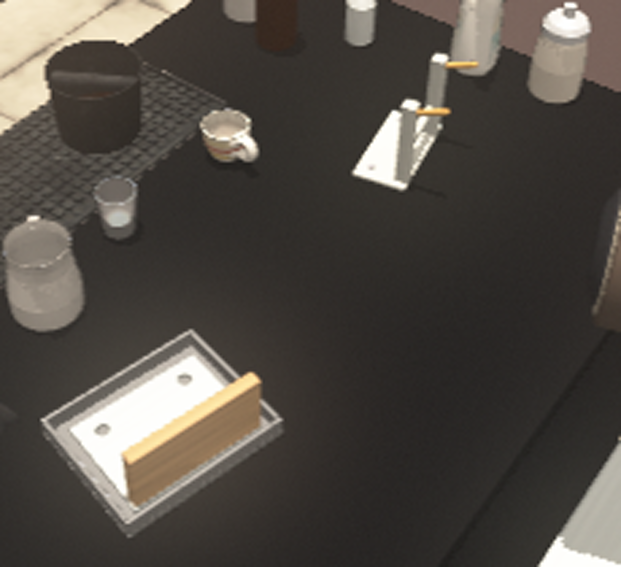

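```bash
cat >> h.py <<'E'
def T_goal(pos,yaw,tilt=0.0):
    """tool pose: jaw axis (tool y) along horizontal yaw; tilt = turn of tool from straight down towards yaw direction"""
    y=np.array([np.cos(yaw),np.sin(yaw),0]); z=np.array([0,0,-1.]); x=np.cross(y,z)
    R=np.stack([x,y,z],1)
    # tilt: rotate about horizontal axis so z goes from down toward yaw dir
    ax=np.cross(z,y)
    R=Ro.from_rotvec(ax*tilt).as_matrix()@R
    return np.array(pos,float),R
def delta(st,pos,R):
    R0=Ro.from_rotvec(st["tool_rot"]).as_matrix(); p0=st["tool_pos"]
    d=R0.T@(pos-p0)*100; w=Ro.from_matrix(R0.T@R).as_rotvec(degrees=True)
    return d,w
def tri(obs):
    A=[];b=[]
    for c,u,v in obs:
        o=-c["R"].T@c["t"]; d=c["R"].T@np.array([(u-c["cx"])/c["fx"],(v-c["cy"])/c["fy"],1]); d/=np.linalg.norm(d)
        M=np.eye(3)-np.outer(d,d); A.append(M); b.append(M@o)
    x=np.linalg.solve(sum(A),sum(b)); 
    r=[np.hypot(*(np.array(proj(c,x))-[u,v])) for c,u,v in obs]
    return x,r
E
python3 - <<'E'
from h import *
from bench import status
np.set_printoptions(precision=4,suppress=True)
t=load("pics/a_top.npz"); s=load("pics/a_scene.npz")
def f(U,V,ox,oy,sx,sy): return (U+.5)/sx-.5+ox,(V+.5)/sy-.5+oy
L=f(105,350,140,195,8,7); Rr=f(522,443,140,195,8,7)
print("board",ray(t,*L,.085),ray(t,*Rr,.085))
# scene: board top edge ends
k=2.7
sl=f(126,458,190,140,k,k); sr=f(256,378,190,140,k,k)
print("board scene",ray(s,*sl,.085),ray(s,*sr,.085)); print(tri([(t,*L),(s,*sl)]),tri([(t,*Rr),(s,*sr)]))
for n,a,b in (("L",(250,328),(288,455)),("R",(620,262),(660,385))):
    print(n,ray(t,*f(*a,330,200,10,10),.114),ray(t,*f(*b,330,200,10,10),.126))
for n,a,b in (("L",(418,112),(449,112)),("R",(447,65),(477,64))):
    print(n,ray(s,*f(*a,190,140,k,k),.114),ray(s,*f(*b,190,140,k,k),.126))
st=status.read_state()
print(delta(st,*T_goal([0.40,-0.28,0.26],0.22)))
E
```

```text
board [0.4748 0.3256 0.085 ] [0.4408 0.1841 0.085 ]
board scene [0.4737 0.3283 0.085 ] [0.4365 0.1873 0.085 ]
(array([0.4754, 0.3266, 0.0814]), [np.float64(0.08119027437461168), np.float64(0.09111111266905444)]) (array([0.4402, 0.1843, 0.0794]), [np.float64(0.4239602094327687), np.float64(0.4462465074949265)])
L [ 0.5109 -0.2145  0.114 ] [ 0.4759 -0.2216  0.126 ]
R [ 0.5298 -0.3138  0.114 ] [ 0.4956 -0.32    0.126 ]
L [ 0.5085 -0.2128  0.114 ] [ 0.4736 -0.2206  0.126 ]
R [ 0.5282 -0.3108  0.114 ] [ 0.4937 -0.3193  0.126 ]
(array([ 26.4795, -21.4212,  -6.7882]), array([ -0.0815,  -0.0812, -80.4435]))
```

```bash
python3 - <<'E'
from h import *
from bench import status
st=status.read_state()
# translate first per-row with rotation interleaved: give world-constant path with 9 rows of -9 deg
pos,R=T_goal([0.45,-0.33,0.25],0.19)
d,w=delta(st,pos,R);print(d,w)
N=9;p0=st["tool_pos"];R0=Ro.from_rotvec(st["tool_rot"]).as_matrix()
for i in range(N):
    Ri=R0@Ro.from_rotvec(w*i/N,degrees=True).as_matrix()
    print(np.round(Ri.T@(pos-p0)*100/N,2))
E
```

```text
[ 29.22389961 -14.90262455  -5.79976942] [ -0.08238653  -0.07969285 -78.72461591]
[ 3.25 -1.66 -0.64]
[ 3.46 -1.14 -0.65]
[ 3.59 -0.6  -0.65]
[ 3.64 -0.05 -0.65]
[ 3.61  0.51 -0.65]
[ 3.49  1.05 -0.65]
[ 3.29  1.57 -0.65]
[ 3.01  2.05 -0.65]
[ 2.67  2.48 -0.65]
```

>>> move_arm(motion=[{"hand": 0,"dx": 3.25,"dy": -1.66,"dz": -0.64,"az": -8.75},{"hand": 0,"dx": 3.46,"dy": -1.14,"dz": -0.65,"az": -8.75},{"hand": 0,"dx": 3.59,"dy": -0.6,"dz": -0.65,"az": -8.75},{"hand": 0,"dx": 3.64,"dy": -0.05,"dz": -0.65,"az": -8.75},{"hand": 0,"dx": 3.6,"dy": 0.5,"dz": -0.65,"az": -8.75},{"hand": 0,"dx": 3.5,"dy": 1.05,"dz": -0.65,"az": -8.75},{"hand": 0,"dx": 3.3,"dy": 1.57,"dz": -0.65,"az": -8.75},{"hand": 0,"dx": 3.0,"dy": 2.05,"dz": -0.65,"az": -8.75},{"hand": 0,"dx": 2.67,"dy": 2.48,"dz": -0.65,"az": -8.75},{"hand": 0}])

```text
$.motion[0]: bad value
```

```bash
python3 - <<'E'
from h import *
from bench import status,viewer
c=viewer.camera("wrist"); np.savez("pics/d_wrist.npz",**c); cv2.imwrite("pics/d_wrist.png",c["img"])
s=status.read_state();print(s["tool_pos"],s["tool_rot"],s["wrist_force"],c["R"])
E
```

```text
[ 0.23556258 -0.5783069   0.19186901] [-3.08162510e+00 -6.03457004e-01  2.70766456e-04] [-0.01434005  0.44315851 -0.1899061 ] [[ 0.37726628 -0.92610302 -0.00183021]
 [-0.89013737 -0.36315896  0.27526538]
 [-0.25558876 -0.10221921 -0.96136654]]
```

View pics/d_wrist.png

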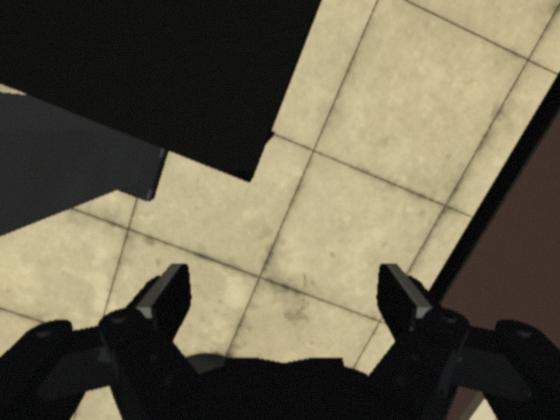

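Refused, so rows probably need every key. The picture still shows only the start view.

>>> move_arm(motion=[{"hand": 0,"dx": 3.25,"dy": -1.66,"dz": -0.64,"ax": 0,"ay": 0,"az": -8.75},{"hand": 0,"dx": 3.46,"dy": -1.14,"dz": -0.65,"ax": 0,"ay": 0,"az": -8.75},{"hand": 0,"dx": 3.59,"dy": -0.6,"dz": -0.65,"ax": 0,"ay": 0,"az": -8.75},{"hand": 0,"dx": 3.64,"dy": -0.05,"dz": -0.65,"ax": 0,"ay": 0,"az": -8.75},{"hand": 0,"dx": 3.6,"dy": 0.5,"dz": -0.65,"ax": 0,"ay": 0,"az": -8.75},{"hand": 0,"dx": 3.5,"dy": 1.05,"dz": -0.65,"ax": 0,"ay": 0,"az": -8.75},{"hand": 0,"dx": 3.3,"dy": 1.57,"dz": -0.65,"ax": 0,"ay": 0,"az": -8.75},{"hand": 0,"dx": 3.0,"dy": 2.05,"dz": -0.65,"ax": 0,"ay": 0,"az": -8.75},{"hand": 0,"dx": 2.67,"dy": 2.48,"dz": -0.65,"ax": 0,"ay": 0,"az": -8.75},{"hand": 0,"dx": 0,"dy": 0,"dz": 0,"ax": 0,"ay": 0,"az": 0}])

```text
time_s: 1.45
tool_pos: [0.4516, -0.329, 0.2516]
tool_rot: [1.995, 2.425, 0.001]
wrist_force: [-0.3, -1.1, -0.8]
gripper_width: 0.0853
```

```bash
cat > snap.py <<'E'
import sys
from h import *
from bench import status,viewer
np.set_printoptions(precision=4,suppress=True)
for n in sys.argv[2:]:
    c=viewer.camera(n); np.savez(f"pics/{sys.argv[1]}_{n}.npz",**c); cv2.imwrite(f"pics/{sys.argv[1]}_{n}.png",c["img"])
s=status.read_state();print(s["time_s"],s["tool_pos"],s["tool_rot"],s["wrist_force"],s["gripper_width"],s["joint_pos"])
R=Ro.from_rotvec(s["tool_rot"]).as_matrix(); print("y",R[:,1],"z",R[:,2])
E
python3 snap.py d wrist
```

```text
1.5 [ 0.4505 -0.3299  0.2512] [ 1.9985  2.4237 -0.0008] [-0.1573  0.2886 -0.2398] 0.08560698046270925 [-0.7098  0.13    1.7299 -0.0005  1.2815 -0.9014]
y [ 0.9817  0.1906 -0.0002] z [-0.0002 -0.0005 -1.    ]
```

View pics/d_wrist.png

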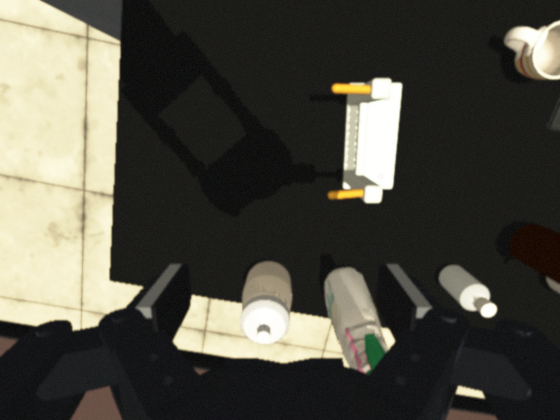

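The wrist view shows the stand, with the left pin at (350,89) and the right pin at (345,195). I'll mask the pins and compare the views.

```bash
cat >> h.py <<'E'
def pins(c):
    hsv=cv2.cvtColor(c["img"],cv2.COLOR_BGR2HSV)
    m=(hsv[...,0]>8)&(hsv[...,0]<28)&(hsv[...,1]>110)&(hsv[...,2]>70)
    k,l,st,ce=cv2.connectedComponentsWithStats(m.astype(np.uint8))
    out=[]
    for i in range(1,k):
        if st[i,4]<40: continue
        v,u=np.nonzero(l==i); P=np.c_[u,v].astype(float); mu=P.mean(0); d=np.linalg.svd(P-mu,full_matrices=False)[2][0]
        q=(P-mu)@d; out.append((st[i,4],mu+d*q.min(),mu+d*q.max(),st[i,:4]))
    return out
E
python3 - <<'E'
from h import *
np.set_printoptions(precision=4,suppress=True)
w=load("pics/d_wrist.npz"); t=load("pics/a_top.npz");s=load("pics/a_scene.npz")
for n,c in (("w",w),("t",t),("s",s)):
    for o in pins(c): print(n,o)
for n,c in (("w",w),("t",t)):
    for a,p,q,b in pins(c):
        for e in (p,q): print(n,np.round(e,1),ray(c,*e,.112),ray(c,*e,.124))
W=cloud(w)
for a,p,q,b in pins(w):
    x,y,ww,h=b; sub=W[y:y+h,x:x+ww].reshape(-1,3); sub=sub[(sub[:,2]>.1)&(sub[:,2]<.14)]; print(sub[np.argsort(sub[:,0])][[3,len(sub)//2,-4]])
E
```

```text
w (np.int32(52), array([524.605 ,  57.7147]), array([535.4145,  78.8123]), array([526,  57,  12,  22], dtype=int32))
w (np.int32(80), array([515.5546,  61.3322]), array([528.2277,  78.322 ]), array([516,  59,  15,  19], dtype=int32))
w (np.int32(405), array([330.9202,  87.6708]), array([370.1174,  89.5434]), array([331,  82,  40,  13], dtype=int32))
w (np.int32(339), array([363.1947, 192.5212]), array([326.9475, 195.3204]), array([327, 188,  37,  12], dtype=int32))
t (np.int32(63), array([391.3565, 225.8706]), array([396.1087, 238.9605]), array([390, 226,   8,  14], dtype=int32))
t (np.int32(60), array([354.4233, 232.1919]), array([359.017 , 245.9943]), array([354, 232,   7,  15], dtype=int32))
t (np.int32(47), array([127.9946, 418.334 ]), array([152.0045, 418.7224]), array([128, 417,  25,   3], dtype=int32))
w [524.6  57.7] [ 0.6456 -0.1606  0.112 ] [ 0.6378 -0.1643  0.124 ]
w [535.4  78.8] [ 0.6628 -0.1756  0.112 ] [ 0.6544 -0.1788  0.124 ]
w [515.6  61.3] [ 0.6386 -0.1651  0.112 ] [ 0.6311 -0.1686  0.124 ]
w [528.2  78.3] [ 0.656  -0.1765  0.112 ] [ 0.6478 -0.1797  0.124 ]
w [330.9  87.7] [ 0.4759 -0.2203  0.112 ] [ 0.4745 -0.2218  0.124 ]
w [370.1  89.5] [ 0.5128 -0.2147  0.112 ] [ 0.51   -0.2164  0.124 ]
w [363.2 192.5] [ 0.5324 -0.3125  0.112 ] [ 0.5288 -0.3106  0.124 ]
w [326.9 195.3] [ 0.4962 -0.3226  0.112 ] [ 0.494  -0.3203  0.124 ]
t [391.4 225.9] [ 0.5298 -0.3138  0.112 ] [ 0.528  -0.3106  0.124 ]
t [396.1 239. ] [ 0.4948 -0.3252  0.112 ] [ 0.4934 -0.3219  0.124 ]
t [354.4 232.2] [ 0.5116 -0.2146  0.112 ] [ 0.51   -0.2124  0.124 ]
t [359. 246.] [ 0.4749 -0.226   0.112 ] [ 0.4737 -0.2237  0.124 ]
t [128.  418.3] [0.0423 0.355  0.112 ] [0.0452 0.3517 0.124 ]
t [152.  418.7] [0.0419 0.2958 0.112 ] [0.0448 0.2932 0.124 ]Traceback (most recent call last):
  File "<stdin>", line 11, in <module>
IndexError: index 3 is out of bounds for axis 0 with size 0
```

```bash
cat > plan.py <<'E'
from h import *
from bench import status
np.set_printoptions(precision=2,suppress=True)
def plan(pos,yaw,tilt=0,N=None):
    st=status.read_state(); pos,R=T_goal(pos,yaw,tilt)
    d,w=delta(st,pos,R)
    n=N or int(np.ceil(max(np.linalg.norm(d)/5.6,np.linalg.norm(w)/10.2,1)))
    p0=st["tool_pos"];R0=Ro.from_rotvec(st["tool_rot"]).as_matrix()
    print("n",n,"d",d,"w",w)
    for i in range(n):
        Ri=R0@Ro.from_rotvec(w*i/n,degrees=True).as_matrix()
        print(Ri.T@(pos-p0)*100/n, w/n)
E
python3 - <<'E'
from plan import *
plan([.46,.19,.21],-.243)
E
```

```text
n 10 d [50.86 10.84  4.09] w [-0.01  0.03 24.91]
[5.09 1.08 0.41] [-0.    0.    2.49]
[5.13 0.86 0.41] [-0.    0.    2.49]
[5.16 0.64 0.41] [-0.    0.    2.49]
[5.18 0.41 0.41] [-0.    0.    2.49]
[5.2  0.19 0.41] [-0.    0.    2.49]
[ 5.2  -0.04  0.41] [-0.    0.    2.49]
[ 5.19 -0.26  0.41] [-0.    0.    2.49]
[ 5.18 -0.49  0.41] [-0.    0.    2.49]
[ 5.15 -0.71  0.41] [-0.    0.    2.49]
[ 5.12 -0.94  0.41] [-0.    0.    2.49]
```

>>> move_arm(motion=[{"hand": 0,"dx": 5.09,"dy": 1.08,"dz": 0.41,"ax": 0,"ay": 0,"az": 2.5},{"hand": 0,"dx": 5.13,"dy": 0.86,"dz": 0.41,"ax": 0,"ay": 0,"az": 2.5},{"hand": 0,"dx": 5.16,"dy": 0.64,"dz": 0.41,"ax": 0,"ay": 0,"az": 2.5},{"hand": 0,"dx": 5.18,"dy": 0.41,"dz": 0.41,"ax": 0,"ay": 0,"az": 2.5},{"hand": 0,"dx": 5.2,"dy": 0.19,"dz": 0.41,"ax": 0,"ay": 0,"az": 2.5},{"hand": 0,"dx": 5.2,"dy": -0.04,"dz": 0.41,"ax": 0,"ay": 0,"az": 2.5},{"hand": 0,"dx": 5.19,"dy": -0.26,"dz": 0.41,"ax": 0,"ay": 0,"az": 2.5},{"hand": 0,"dx": 5.18,"dy": -0.49,"dz": 0.41,"ax": 0,"ay": 0,"az": 2.5},{"hand": 0,"dx": 5.15,"dy": -0.71,"dz": 0.41,"ax": 0,"ay": 0,"az": 2.5},{"hand": 0,"dx": 5.12,"dy": -0.94,"dz": 0.41,"ax": 0,"ay": 0,"az": 2.4}])

```text
time_s: 2.75
tool_pos: [0.4607, 0.1897, 0.2097]
tool_rot: [2.479, 1.929, -0.0]
wrist_force: [0.6, 0.3, -0.3]
gripper_width: 0.0855
```

```bash
python3 snap.py e wrist
```

```text
2.8 [0.4602 0.1957 0.2093] [-2.474  -1.9287 -0.0048] [0.667  3.7531 0.8356] 0.08527109544750183 [0.3112 0.0474 1.906  0.0058 1.1868 0.5555]
y [ 0.9698 -0.244  -0.0017] z [-0.0004  0.0055 -1.    ]
```

View pics/e_wrist.png

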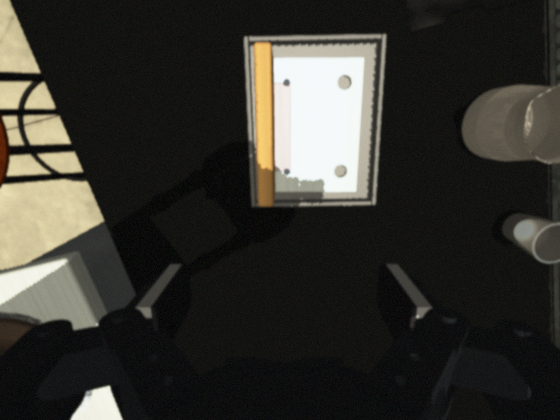

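The board lies upright in the tray at columns 255–273, rows 42–206, nearly parallel to the tool x axis.

```bash
python3 - <<'E'
from h import *
from plan import plan
np.set_printoptions(precision=4,suppress=True)
c=load("pics/e_wrist.npz"); hsv=cv2.cvtColor(c["img"],cv2.COLOR_BGR2HSV)
m=((hsv[...,0]>8)&(hsv[...,0]<28)&(hsv[...,1]>60)&(hsv[...,2]>60)).astype(np.uint8)
m[:, :235]=0;m[:,290:]=0;m[215:]=0
W=cloud(c); 
r=cv2.minAreaRect(np.argwhere(m)[:,::-1].astype(np.float32)); b=cv2.boxPoints(r); print(r,b)
for p in b: print(p,ray(c,*p,.085))
print(ray(c,*r[0],.085))
ys=np.argwhere(m); print("depth z",np.nanmedian(W[...,2][m>0]),np.nanpercentile(W[...,2][m>0],[5,25,75,95]))
for row in (60,120,190):
    u=np.nonzero(m[row])[0]; print(row,u.min(),u.max(),ray(c,u.min(),row,.085),ray(c,u.max(),row,.085), W[row,(u.min()+u.max())//2])
E
```

```text
((264.0090637207031, 123.48094177246094), (165.27244567871094, 19.392772674560547), 88.91908264160156) [[252.7555  41.0423]
 [272.1448  40.6765]
 [275.2626 205.9196]
 [255.8733 206.2854]]
[252.7555  41.0423] [0.4685 0.3304 0.085 ]
[272.1448  40.6765] [0.4849 0.3265 0.085 ]
[275.2626 205.9196] [0.45   0.1821 0.085 ]
[255.8733 206.2854] [0.4311 0.1865 0.085 ]
[0.4599 0.2614 0.085 ]
depth z 0.0832999967851121 [0.0418 0.0825 0.0839 0.0847]
60 254 272 [0.4654 0.3156 0.085 ] [0.4809 0.3117 0.085 ] [0.4731 0.314  0.0832]
120 255 273 [0.4526 0.2664 0.085 ] [0.4688 0.2623 0.085 ] [0.4605 0.2644 0.0823]
190 257 274 [0.4367 0.2022 0.085 ] [0.4529 0.1981 0.085 ] [0.4442 0.2001 0.084 ]
```

```bash
python3 - <<'E'
from plan import *
plan([.458,.2565,.053],-.245)
E
```

```text
n 3 d [ 5.76 -1.67 15.67] w [-0.1  -0.3  -0.08]
[ 1.92 -0.56  5.22] [-0.03 -0.1  -0.03]
[ 1.93 -0.56  5.22] [-0.03 -0.1  -0.03]
[ 1.94 -0.56  5.21] [-0.03 -0.1  -0.03]
```

>>> move_arm(motion=[{"hand": 0,"dx": 5.5,"dy": -1.6,"dz": 0,"ax": 0,"ay": 0,"az": 0},{"hand": 0,"dx": 0,"dy": 0,"dz": 4,"ax": 0,"ay": 0,"az": 0},{"hand": 0,"dx": 0,"dy": 0,"dz": 4,"ax": 0,"ay": 0,"az": 0},{"hand": 0,"dx": 0,"dy": 0,"dz": 0,"ax": 0,"ay": 0,"az": 0},{"hand": 0,"dx": 0,"dy": 0,"dz": 0,"ax": 0,"ay": 0,"az": 0}])

```text
time_s: 3.42
tool_pos: [0.4595, 0.2461, 0.1311]
tool_rot: [2.476, 1.932, 0.002]
wrist_force: [0.0, 0.0, 0.8]
gripper_width: 0.0854
```

```bash
python3 - <<'E'
from plan import *
plan([.458,.2565,.053],-.245)
E
python3 snap.py f wrist
```

```text
n 2 d [ 0.97 -0.41  7.81] w [ 0.07 -0.04 -0.03]
[ 0.48 -0.2   3.91] [ 0.03 -0.02 -0.02]
[ 0.48 -0.2   3.91] [ 0.03 -0.02 -0.02]
3.475 [0.4602 0.2465 0.1319] [2.4759 1.9323 0.0049] [ 0.0482 -0.7609 -0.1887] 0.08525605356568036 [ 0.4085  0.1783  1.9297 -0.0002  1.0304  0.654 ]
y [ 0.97   -0.2429  0.0027] z [ 0.0031  0.0012 -1.    ]
```

View pics/f_wrist.png

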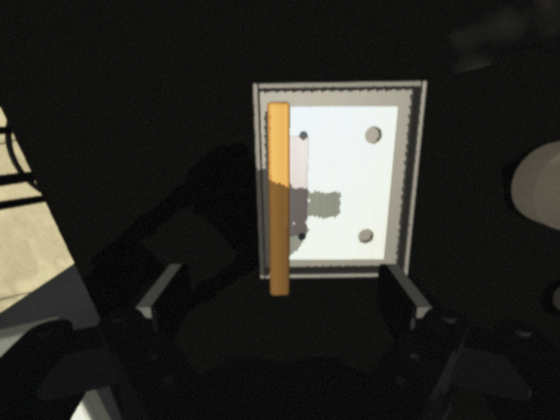

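The board's free edge now spans from (279,103) to (280,295). I'll use this closer view for the exact centre.

```bash
python3 - <<'E'
from plan import *
np.set_printoptions(precision=4,suppress=True)
c=load("pics/f_wrist.npz")
a=ray(c,279,103,.084); b=ray(c,280,295,.084); print(a,b,(a+b)/2,np.linalg.norm(a-b))
e=load("pics/e_wrist.npz")
print(tri([(c,279,103),(e,263,42)]),tri([(c,280,295),(e,265,206)]))
E
```

```text
[0.4765 0.3274 0.084 ] [0.441  0.1847 0.084 ] [0.4587 0.256  0.084 ] 0.14702067454435433
(array([0.4767, 0.3273, 0.0857]), [np.float64(0.32764832934415034), np.float64(0.25539528057846045)]) (array([0.4403, 0.184 , 0.0827]), [np.float64(0.5996565429781673), np.float64(0.48489949689284917)])
```

Triangulated, the edge stands 83–86 mm high, about 148 mm long, with its middle at (0.4586, 0.256). Everything agrees, so I'll descend and grip.

>>> move_arm(motion=[{"hand": 0,"dx": 0.95,"dy": -0.3,"dz": 2.6,"ax": 0,"ay": 0,"az": 0},{"hand": 0,"dx": 0,"dy": 0,"dz": 2.6,"ax": 0,"ay": 0,"az": 0},{"hand": 0,"dx": 0,"dy": 0,"dz": 2.6,"ax": 0,"ay": 0,"az": 0},{"hand": 0,"dx": 0,"dy": 0,"dz": 0,"ax": 0,"ay": 0,"az": 0},{"hand": 1,"dx": 0,"dy": 0,"dz": 0,"ax": 0,"ay": 0,"az": 0},{"hand": 1,"dx": 0,"dy": 0,"dz": 0,"ax": 0,"ay": 0,"az": 0},{"hand": 1,"dx": 0,"dy": 0,"dz": 0,"ax": 0,"ay": 0,"az": 0},{"hand": 1,"dx": 0,"dy": 0,"dz": 0,"ax": 0,"ay": 0,"az": 0},{"hand": 1,"dx": 0,"dy": 0,"dz": 0,"ax": 0,"ay": 0,"az": 0}], newtons=70)

```text
time_s: 4.6
tool_pos: [0.4578, 0.2566, 0.0522]
tool_rot: [2.475, 1.934, 0.0]
wrist_force: [-0.4, 0.2, 0.0]
gripper_width: -0.0002
```

The opening reads about 0, so nothing was gripped. I'll look before doing anything else.

```bash
python3 snap.py g wrist scene; python3 - <<'E'
from h import *
c=load("pics/g_scene.npz"); cv2.imwrite("pics/g_sc.png",cv2.resize(c["img"][200:360,170:380],None,fx=3.5,fy=3.5))
E
```

```text
4.7 [0.4577 0.2565 0.052 ] [-2.4753 -1.9345  0.0002] [1.1618 0.3005 0.3972] -0.00035621173272473906 [ 0.4279  0.3018  1.9675 -0.      0.8725  0.6719]
y [ 0.9704 -0.2416 -0.0001] z [-0.0001 -0.0001 -1.    ]
```

View pics/g_wrist.png

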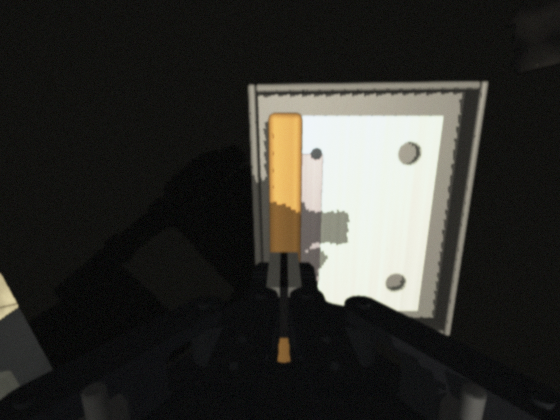

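View pics/g_sc.png

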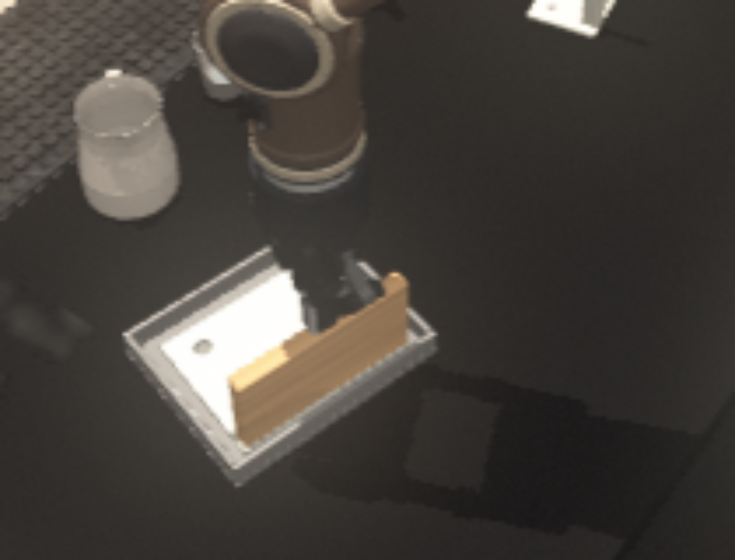

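```bash
python3 - <<'E'
from h import *
np.set_printoptions(precision=4,suppress=True)
c=load("pics/g_wrist.npz"); W=cloud(c)
print(proj(c,[.4577,.2565,.052]),proj(c,[.4577,.2565,.084]),-c["R"].T@c["t"])
for v,u in ((200,286),(245,286),(256,278),(256,292),(270,275),(270,295),(290,268),(290,300),(350,284)): print(v,u,W[v,u],c["depth"][v,u])
m=c["img"]; cv2.imwrite("pics/g_w2.png",cv2.resize(m[220:380,200:370],None,fx=4.5,fy=3.7))
s=load("pics/g_scene.npz"); print(proj(s,[.4577,.2565,.052]),proj(s,[.4577,.2565,.084]))
print(ray(c,286,113,.084))
Ws=cloud(s); 
for (U,V) in ((240,380),(400,280),(315,330),(330,300)): 
  u=int(U/3.5+170);v=int(V/3.5+200); print(u,v,Ws[v,u])
E
```

```text
(np.float64(283.83037834638145), np.float64(242.04525926214995)) (np.float64(283.87580815594987), np.float64(264.7299623149275)) [0.4744 0.3244 0.232 ]
200 286 [0.4669 0.2893 0.0837] 0.1524321
245 286 [0.4613 0.2665 0.0834] 0.15910965
256 278 [0.4577 0.2677 0.0977] 0.14532195
256 292 [0.4639 0.2661 0.0975] 0.14549895
270 275 [0.4567 0.268  0.1122] 0.13133484
270 295 [0.4648 0.2661 0.1124] 0.13110511
290 268 [0.455  0.2696 0.1306] 0.113358
290 300 [0.4664 0.2684 0.1334] 0.110249095
350 284 [0.4451 0.2054 0.0831] 0.17680122
(np.float64(261.1956285907159), np.float64(301.0783962740286)) (np.float64(260.6952780134387), np.float64(293.4257638286193))
[0.4765 0.3283 0.084 ]
238 308 [0.4743 0.322  0.0826]
284 280 [0.4382 0.1872 0.0823]
260 294 [0.4511 0.2663 0.0977]
264 285 [0.4311 0.272  0.155 ]
```

View pics/g_w2.png

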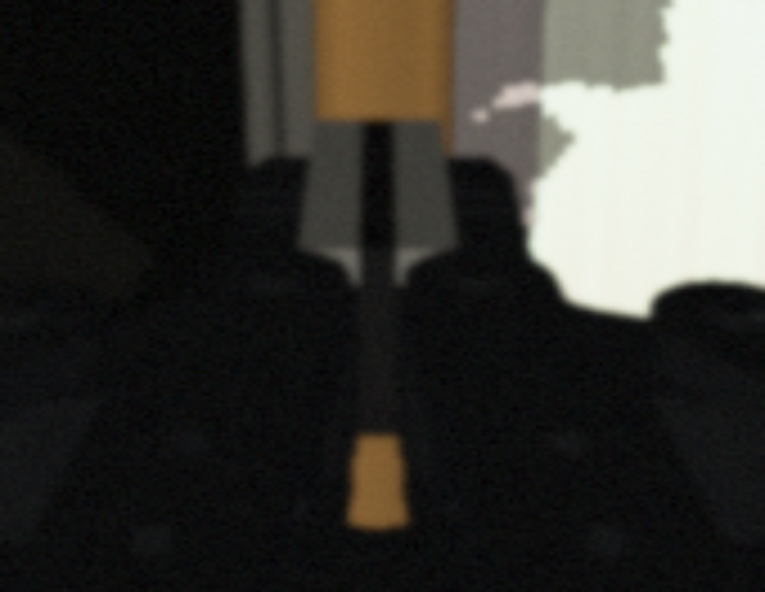

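```bash
python3 - <<'E'
from bench import robot
from h import *
np.set_printoptions(precision=4,suppress=True)
print(robot.pinch_z)
c=load("pics/g_wrist.npz");W=cloud(c)
for v in range(240,300,4): print(v,W[v,277],W[v,280],W[v,291])
s=load("pics/g_scene.npz");Ws=cloud(s)
for v in range(284,302): print(v,Ws[v,255:268,2]*1000)
E
```

```text
0.0187
240 [0.4574 0.2698 0.0822] [0.459  0.2698 0.0831] [0.4644 0.2686 0.0835]
244 [0.457  0.2681 0.0833] [0.4584 0.2676 0.0829] [0.4639 0.2664 0.0833]
248 [0.4564 0.2659 0.0831] [0.4581 0.266  0.0843] [0.4634 0.2644 0.0837]
252 [0.456  0.2643 0.0843] [0.4574 0.2635 0.0833] [0.4628 0.2621 0.0831]
256 [0.4574 0.2683 0.0988] [0.4586 0.2677 0.0982] [0.4636 0.2667 0.0986]
260 [0.4574 0.2681 0.1029] [0.4587 0.2677 0.1027] [0.4635 0.2666 0.1028]
264 [0.4573 0.2674 0.1055] [0.4588 0.2681 0.1077] [0.4633 0.2664 0.1066]
268 [0.4575 0.2678 0.1103] [0.4587 0.2674 0.1102] [0.4633 0.2665 0.1106]
272 [0.4575 0.2677 0.1139] [0.4588 0.2676 0.1142] [0.4632 0.2664 0.114 ]
276 [0.4576 0.2678 0.1176] [0.4587 0.2672 0.117 ] [0.4631 0.2664 0.1176]
280 [0.4577 0.2679 0.1212] [0.4589 0.2678 0.1216] [0.463  0.2665 0.121 ]
284 [0.4579 0.2681 0.1247] [0.4589 0.2674 0.124 ] [0.4629 0.2665 0.1241]
288 [0.4579 0.2679 0.1274] [0.4589 0.2674 0.127 ] [0.463  0.2669 0.1279]
292 [0.4572 0.2654 0.1258] [0.4584 0.2656 0.1266] [0.463  0.2673 0.1315]
296 [0.4582 0.2688 0.1347] [0.4582 0.2645 0.1276] [0.4631 0.268  0.1354
[... 1437 characters left out ...]

 80.5558 80.3573 75.7794 73.5211]
296 [84.0902 82.967  84.3795 85.0941 86.8371 88.2981 83.6382 84.0589 78.4426
 76.666  75.0673 70.8518 68.7319]
297 [84.701  82.3501 88.4955 81.6035 84.8674 82.1726 81.3435 78.9665 75.7314
     nan 69.9484 68.5011 65.9953]
298 [84.0804 84.7356 83.5995 81.371  81.6722 82.3915 77.6008 75.22   73.9612
 70.7869 67.483  64.146  63.6044]
299 [86.5556 82.6714 82.9181 83.1571 79.8236 76.2143 73.0964 70.9861 68.4423
 69.0573 62.4698 62.0338 59.6487]
300 [83.4115 83.521  81.8452 76.4942 74.2546 74.9177 68.8139 65.9288 64.4485
 61.9884 61.8763 57.2632 53.4009]
301 [80.4508 79.1231 73.062  74.4255 66.4125 66.4404 66.3118 66.1069 56.9455
 60.4087 55.3216 50.2014 48.8972]
```

Both cameras put the shut fingertips at z≈0.097, while the reported TCP is 0.052. The fingers therefore end about 44 mm short of the reported TCP, and they closed just above the board without touching it. I'll open, go 43 mm lower and grip again, using this measured offset from now on.

>>> move_arm(motion=[{"hand": 0,"dx": 0,"dy": 0,"dz": -0.5,"ax": 0,"ay": 0,"az": 0},{"hand": 0,"dx": 0,"dy": 0,"dz": 0,"ax": 0,"ay": 0,"az": 0},{"hand": 0,"dx": 0,"dy": 0,"dz": 0,"ax": 0,"ay": 0,"az": 0},{"hand": 0,"dx": 0,"dy": 0,"dz": 0,"ax": 0,"ay": 0,"az": 0},{"hand": 0,"dx": 0,"dy": 0.1,"dz": 1.6,"ax": 0,"ay": 0,"az": 0},{"hand": 0,"dx": 0,"dy": 0,"dz": 1.6,"ax": 0,"ay": 0,"az": 0},{"hand": 0,"dx": 0,"dy": 0,"dz": 1.6,"ax": 0,"ay": 0,"az": 0},{"hand": 0,"dx": 0,"dy": 0,"dz": 0,"ax": 0,"ay": 0,"az": 0}], newtons=70)

```text
time_s: 5.7
tool_pos: [0.4565, 0.2553, 0.0066]
tool_rot: [-2.474, -1.934, 0.008]
wrist_force: [0.2, -0.2, 0.1]
gripper_width: 0.0853
```

```bash
python3 snap.py i wrist scene; python3 - <<'E'
from h import *
c=load("pics/i_scene.npz"); cv2.imwrite("pics/i_sc.png",cv2.resize(c["img"][200:360,170:380],None,fx=3.5,fy=3.5))
E
```

```text
5.8 [0.4584 0.2561 0.0085] [-2.4752 -1.9343  0.0017] [ 0.082   0.1078 -0.4974] 0.08537033672132961 [ 0.4266  0.3767  1.9794 -0.      0.7866  0.6708]
y [ 0.9704 -0.2417 -0.0008] z [-0.001  -0.0005 -1.    ]
```

View pics/i_wrist.png

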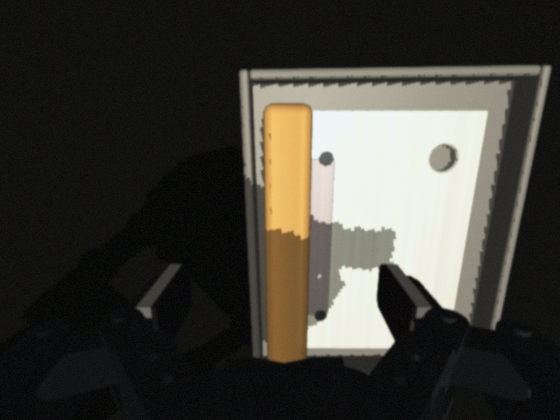

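View pics/i_sc.png

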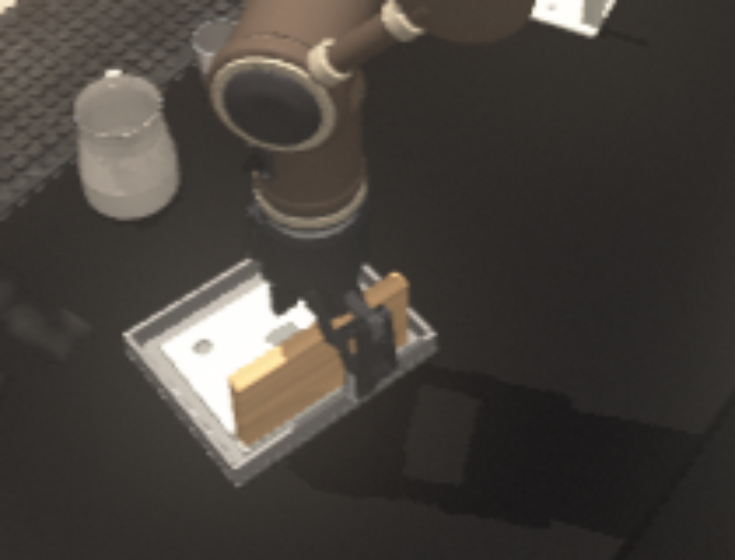

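The fingers now straddle the board. Its edge in the wrist view is at columns 265–310, with the pads at 180 and 380. Closing now.

>>> move_arm(motion=[{"hand": 1,"dx": 0,"dy": 0,"dz": 0,"ax": 0,"ay": 0,"az": 0},{"hand": 1,"dx": 0,"dy": 0,"dz": 0,"ax": 0,"ay": 0,"az": 0},{"hand": 1,"dx": 0,"dy": 0,"dz": 0,"ax": 0,"ay": 0,"az": 0},{"hand": 1,"dx": 0,"dy": 0,"dz": 0,"ax": 0,"ay": 0,"az": 0},{"hand": 1,"dx": 0,"dy": 0,"dz": 0,"ax": 0,"ay": 0,"az": 0}], newtons=70)

```text
time_s: 6.42
tool_pos: [0.4588, 0.2565, 0.0095]
tool_rot: [-2.475, -1.934, -0.0]
wrist_force: [-1.0, 0.5, 3.2]
gripper_width: 0.0151
```

```bash
cat > kin.py <<'E'
import numpy as np
from scipy.optimize import least_squares
D=[(.309,1.6352,.2354,-.578,.1914),(.13,1.7299,.4505,-.3299,.2512),(.1783,1.9297,.4602,.2465,.1319),(.3018,1.9675,.4577,.2565,.052),(.3767,1.9794,.4584,.2561,.0085),(.0474,1.906,.4602,.193,.2093)]
D=np.array(D); r=np.hypot(D[:,2],D[:,3])
f=lambda p:np.r_[p[0]*np.sin(D[:,0])+p[1]*np.sin(D[:,0]+D[:,1]+p[4])+p[2]-r, p[3]+p[0]*np.cos(D[:,0])+p[1]*np.cos(D[:,0]+D[:,1]+p[4])-D[:,4]]
s=least_squares(f,[.4,.4,0,.0,0])
print(s.x,np.abs(s.fun).max())
E
python3 kin.py
```

```text
[ 0.47699199  0.52660208  0.00228754 -0.03954169  0.06441552] 0.0010329280469586477
```

```bash
python3 - <<'E'
from h import *
np.set_printoptions(precision=3,suppress=True)
t=load("pics/a_top.npz");W=cloud(t)
for n,(u,v) in dict(cup=(317,162),glass=(255,156),pitch=(207,160),traycorner=(213,269),trayBR=(225,220),standBL=(342,237)).items(): print(n,ray(t,u,v,.03))
E
```

```text
cup [ 0.727 -0.125  0.03 ]
glass [0.743 0.056 0.03 ]
pitch [0.729 0.196 0.03 ]
traycorner [0.414 0.167 0.03 ]
trayBR [0.553 0.138 0.03 ]
standBL [ 0.508 -0.194  0.03 ]
```

```bash
cat > ik.py <<'E'
from h import *
L1,L2,a0,hz,off=.47699,.5266,.00229,-.03954,.06442
def ik(pos,R,Lt=.30):
    z=R[:,2]; w=pos-Lt*z; h=hz+Lt
    j1=np.arctan2(w[1],w[0]); r=np.hypot(w[0],w[1])-a0; dz=w[2]-h
    d=np.hypot(r,dz); c=(L1**2+L2**2-d*d)/(2*L1*L2); inter=np.arccos(np.clip(c,-1,1)); j3=np.pi-inter-off
    a=np.arccos(np.clip((L1**2+d*d-L2**2)/(2*L1*d),-1,1)); j2=np.arctan2(r,dz)-a
    R3=(Ro.from_euler('z',j1)*Ro.from_euler('y',j2+j3)).as_matrix()
    j4,j5,q=Ro.from_matrix(R3.T@R).as_euler('ZYZ'); j6=(q-np.pi/2+np.pi)%(2*np.pi)-np.pi
    if j5<0: j5,j4,j6=-j5,j4+np.pi,j6+np.pi
    return np.array([j1,j2,j3,j4,j5,j6])
def place(origin,yaw,th):
    p,R=T_goal([0,0,0],yaw,th); return np.array(origin)-R@np.array([0,-.008,.0045]),R
E
python3 - <<'E'
from ik import *
np.set_printoptions(precision=3,suppress=True)
print(ik(*T_goal([.4588,.2565,.0095],-.242)))
for y0,yaw in ((-.02,-90),(-.02,-100),(-.02,-110),(-.02,90),(.0,-75)):
  for x0 in (.42,.5):
   for th in (0,45,55):
    print(y0,yaw,x0,th,ik(*place([x0,y0,.001],np.radians(yaw),np.radians(th))))
E
```

```text
[0.51  0.375 1.979 0.    0.788 0.752]
-0.02 -90 0.42 0 [-0.067  0.216  2.217  0.     0.709  1.504]
-0.02 -90 0.42 45 [ 0.424  0.462  2.129 -0.806  1.104  2.578]
-0.02 -90 0.42 55 [ 0.492  0.57   2.083 -0.869  1.24   2.689]
-0.02 -90 0.5 0 [-0.056  0.344  2.037  0.     0.761  1.515]
-0.02 -90 0.5 45 [ 0.363  0.552  1.959 -0.818  1.133  2.488]
-0.02 -90 0.5 55 [ 0.423  0.647  1.917 -0.899  1.269  2.593]
-0.02 -100 0.42 0 [-0.066  0.214  2.22   0.     0.708  1.679]
-0.02 -100 0.42 45 [ 0.388  0.501  2.056 -0.704  1.179  2.612]
-0.02 -100 0.42 55 [ 0.446  0.608  2.    -0.76   1.316  2.7  ]
-0.02 -100 0.5 0 [-0.056  0.342  2.04  -0.     0.76   1.689]
-0.02 -100 0.5 45 [ 0.335  0.594  1.88  -0.717  1.222  2.529]
-0.02 -100 0.5 55 [ 0.387  0.69   1.827 -0.788  1.359  2.611]
-0.02 -110 0.42 0 [-0.066  0.211  2.223  0.     0.708  1.854]
-0.02 -110 0.42 45 [ 0.346  0.537  1.988 -0.609  1.25   2.654]
-0.02 -110 0.42 55 [ 0.395  0.644  1.923 -0.659  1.39   2.723]
-0.02 -110 0.5 0 [-0.055  0.339  2.044  0.     0.759  1.865]
-0.02 -110 0.5 45 [ 0.3    0.634  1.805 -0.623  1.304  2.579]
-0.02 -110 0.5 55 [ 0.345  0.732  1.741 -0.687  1.446  2.64 ]
-0.02 90 0.42 0 [-0.029  0.215  2.218  0.     0.709 -1.599]
-0.02 90 0.42 45 [-0.5    0.483  2.089  0.749  1.145 -2.596]
-0.02 90 0.42 55 [-0.563  0.591  2.037  0.808  1.282 -2.693]
-0.02 90 0.5 0 [-0.024  0.343  2.039  0.     0.76  -1.595]
-0.02 90 0.5 45 [-0.431  0.572  1.923  0.771  1.174 -2.505]
-0.02 90 0.5 55 [-0.487  0.667  1.875  0.847  1.311 -2.6  ]
0.0 -75 0.42 0 [-0.018  0.218  2.214  0.     0.71   1.291]
0.0 -75 0.42 45 [ 0.506  0.41   2.224 -0.948  1.006  2.55 ]
0.0 -75 0.42 55 [ 0.586  0.521  2.191 -1.021  1.145  2.693]
0.0 -75 0.5 0 [-0.015  0.346  2.034 -0.     0.762  1.294]
0.0 -75 0.5 45 [ 0.426  0.496  2.064 -0.963  1.015  2.451]
0.0 -75 0.5 55 [ 0.496  0.591  2.037 -1.059  1.153  2.591]
```

The grip holds at 15 mm. A rough inverse-kinematics fit shows that tilting away from the robot would exceed joint 5's range. Tilting sideways to the right, with the gripper leaning back over the empty tray, is well within range, so I'll do that. Lifting first.

>>> move_arm(motion=[{"hand": 1,"dx": 0,"dy": 0,"dz": -2,"ax": 0,"ay": 0,"az": 0},{"hand": 1,"dx": 0,"dy": 0,"dz": -4,"ax": 0,"ay": 0,"az": 0},{"hand": 1,"dx": 0,"dy": 0,"dz": -4,"ax": 0,"ay": 0,"az": 0},{"hand": 1,"dx": 0,"dy": 0,"dz": -4,"ax": 0,"ay": 0,"az": 0},{"hand": 1,"dx": 0,"dy": 0,"dz": 0,"ax": 0,"ay": 0,"az": 0}])

```text
time_s: 7.05
tool_pos: [0.4611, 0.2574, 0.1514]
tool_rot: [2.474, 1.933, 0.011]
wrist_force: [0.2, -0.6, -5.5]
gripper_width: 0.0152
```

```bash
python3 snap.py j wrist scene; python3 - <<'E'
from plan import *
plan([.5,-.05,.15],-np.pi/2,0)
E
```

```text
7.15 [0.4572 0.2556 0.1471] [-2.4749 -1.934   0.0047] [-0.5823 -0.2665 -5.63  ] 0.01495320694518299 [ 0.4266  0.1666  1.9088 -0.      1.0693  0.6708]
y [ 0.9703 -0.2417 -0.0024] z [-0.0028 -0.0013 -1.    ]
n 8 d [-28.62  11.54  -0.26] w [-0.04  0.19 76.01]
[-3.58  1.44 -0.03] [-0.01  0.02  9.5 ]
[-3.29  2.01 -0.03] [-0.01  0.02  9.5 ]
[-2.91  2.53 -0.03] [-0.01  0.02  9.5 ]
[-2.46  2.97 -0.04] [-0.01  0.02  9.5 ]
[-1.93  3.34 -0.04] [-0.01  0.02  9.5 ]
[-1.35  3.61 -0.04] [-0.01  0.02  9.5 ]
[-0.74  3.79 -0.04] [-0.01  0.02  9.5 ]
[-0.1   3.86 -0.04] [-0.01  0.02  9.5 ]
```

View pics/j_scene.png

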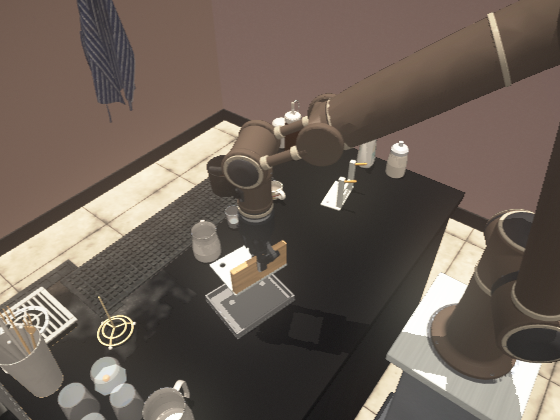

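View pics/j_wrist.png

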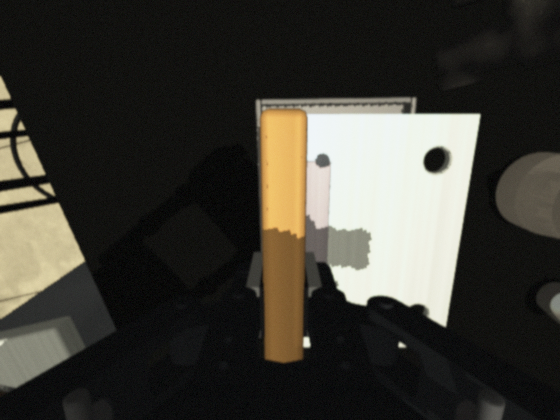

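The shelf is clear of the tray and level, with the board vertical between the pads in the wrist view. Moving to the middle and turning the yaw.

>>> move_arm(motion=[{"hand": 1,"dx": -3.58,"dy": 1.44,"dz": 0,"ax": 0,"ay": 0,"az": 9.5},{"hand": 1,"dx": -3.29,"dy": 2.01,"dz": 0,"ax": 0,"ay": 0,"az": 9.5},{"hand": 1,"dx": -2.91,"dy": 2.53,"dz": 0,"ax": 0,"ay": 0,"az": 9.5},{"hand": 1,"dx": -2.46,"dy": 2.97,"dz": 0,"ax": 0,"ay": 0,"az": 9.5},{"hand": 1,"dx": -1.93,"dy": 3.34,"dz": 0,"ax": 0,"ay": 0,"az": 9.5},{"hand": 1,"dx": -1.35,"dy": 3.61,"dz": 0,"ax": 0,"ay": 0,"az": 9.5},{"hand": 1,"dx": -0.74,"dy": 3.79,"dz": 0,"ax": 0,"ay": 0,"az": 9.5},{"hand": 1,"dx": -0.1,"dy": 3.86,"dz": 0,"ax": 0,"ay": 0,"az": 9.5},{"hand": 1,"dx": 0,"dy": 0,"dz": 0,"ax": 0,"ay": 0,"az": 0}])

```text
time_s: 8.28
tool_pos: [0.4994, -0.0514, 0.1458]
tool_rot: [-3.141, 0.006, 0.009]
wrist_force: [0.4, 0.1, -5.5]
gripper_width: 0.0151
```

```bash
python3 - <<'E'
from plan import *
from ik import place
st=status.read_state(); print(st["tool_pos"],st["joint_pos"])
p,R=place([.5,-.05,.09],-np.pi/2,np.radians(50)); print(p)
plan(p,-np.pi/2,np.radians(50))
E
```

```text
[ 0.5  -0.05  0.15] [-0.19  0.13  1.96 -0.    1.06  1.39]
[ 0.5  -0.05  0.1 ]
n 5 d [0.09 0.03 4.67] w [-50.01   0.38  -0.06]
[0.02 0.01 0.93] [-10.     0.08  -0.01]
[ 0.02 -0.16  0.92] [-10.     0.08  -0.01]
[ 0.01 -0.31  0.88] [-10.     0.08  -0.01]
[ 0.01 -0.46  0.81] [-10.     0.08  -0.01]
[ 0.01 -0.6   0.72] [-10.     0.08  -0.01]
```

>>> move_arm(motion=[{"hand": 1,"dx": 0,"dy": 0,"dz": 0,"ax": -7,"ay": 0,"az": 0},{"hand": 1,"dx": 0,"dy": 0,"dz": 0,"ax": -7,"ay": 0,"az": 0},{"hand": 1,"dx": 0,"dy": 0,"dz": 0,"ax": -7,"ay": 0,"az": 0},{"hand": 1,"dx": 0,"dy": 0,"dz": 0,"ax": -7,"ay": 0,"az": 0},{"hand": 1,"dx": 0,"dy": 0,"dz": 0,"ax": -7,"ay": 0,"az": 0},{"hand": 1,"dx": 0,"dy": 0,"dz": 0,"ax": -7,"ay": 0,"az": 0},{"hand": 1,"dx": 0,"dy": 0,"dz": 0,"ax": -8,"ay": 0,"az": 0},{"hand": 1,"dx": 0,"dy": 0,"dz": 0,"ax": 0,"ay": 0,"az": 0}])

```text
time_s: 9.28
tool_pos: [0.4985, -0.0472, 0.1437]
tool_rot: [2.271, 0.01, -0.009]
wrist_force: [-0.7, -0.6, -5.8]
gripper_width: 0.015
```

```bash
python3 snap.py k scene wrist; python3 - <<'E'
from plan import *
from ik import place
for zz in (.03,.0):
  p,R=place([.5,-.05,zz],-np.pi/2,np.radians(50)); print(p)
  plan(p,-np.pi/2,np.radians(50))
E
```

```text
9.375 [ 0.5005 -0.0487  0.1471] [ 2.2711  0.0038 -0.0032] [ 0.3264  0.0087 -4.7514] 0.015606163632825062 [ 0.3403  0.3917  1.9227 -0.8384  1.3205  2.339 ]
y [ 0.0039 -0.6445  0.7646] z [-0.001  -0.7646 -0.6445]
[ 0.5  -0.05  0.04]
n 2 d [-0.01 -8.07  7.2 ] w [-0.13  0.06  0.22]
[-0.   -4.04  3.6 ] [-0.06  0.03  0.11]
[-0.01 -4.04  3.59] [-0.06  0.03  0.11]
[ 0.5  -0.05  0.01]
n 3 d [  0.   -10.36   9.13] w [-0.13  0.06  0.22]
[ 0.   -3.45  3.04] [-0.04  0.02  0.07]
[-0.   -3.46  3.04] [-0.04  0.02  0.07]
[-0.01 -3.46  3.04] [-0.04  0.02  0.07]
```

View pics/k_scene.png

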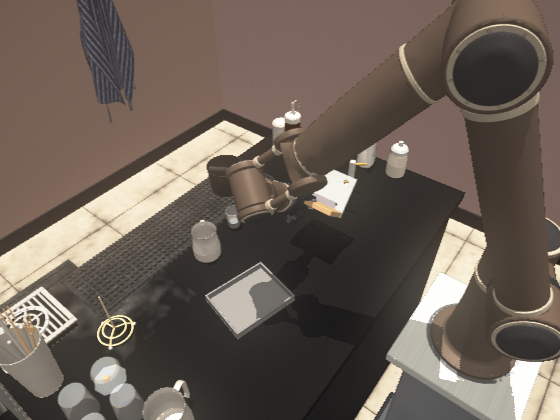

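The shelf is tilted 50° with every joint in range. Lowering it to just above the worktop, then slowly to contact.

>>> move_arm(motion=[{"hand": 1,"dx": 0,"dy": -4.0,"dz": 3.6,"ax": 0,"ay": 0,"az": 0},{"hand": 1,"dx": 0,"dy": -4.0,"dz": 3.6,"ax": 0,"ay": 0,"az": 0},{"hand": 1,"dx": 0,"dy": -1.2,"dz": 1.0,"ax": 0,"ay": 0,"az": 0},{"hand": 1,"dx": 0,"dy": 0,"dz": 0,"ax": 0,"ay": 0,"az": 0},{"hand": 1,"dx": 0,"dy": 0,"dz": 0,"ax": 0,"ay": 0,"az": 0}])

```text
time_s: 10.0
tool_pos: [0.5036, -0.0528, 0.0282]
tool_rot: [2.27, -0.002, 0.005]
wrist_force: [0.1, -0.4, -5.2]
gripper_width: 0.015
```

```bash
python3 snap.py l scene wrist top
```

```text
10.15 [ 0.5031 -0.0525  0.0277] [ 2.27   -0.0016  0.0046] [-0.1339 -0.1752 -4.3219] 0.01528424178478574 [ 0.3333  0.6088  1.9243 -0.9029  1.174   2.52  ]
y [-0.0027 -0.6436  0.7653] z [ 0.0028 -0.7654 -0.6436]
```

View pics/l_scene.png

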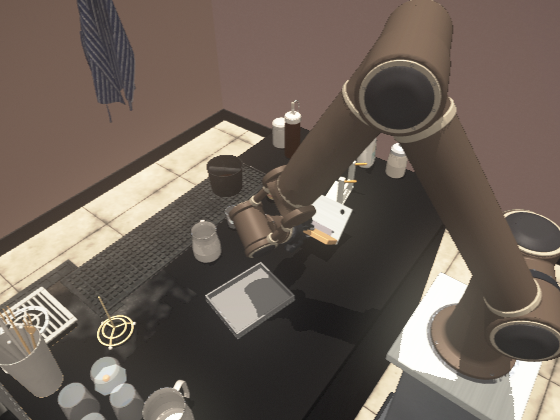

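View pics/l_wrist.png

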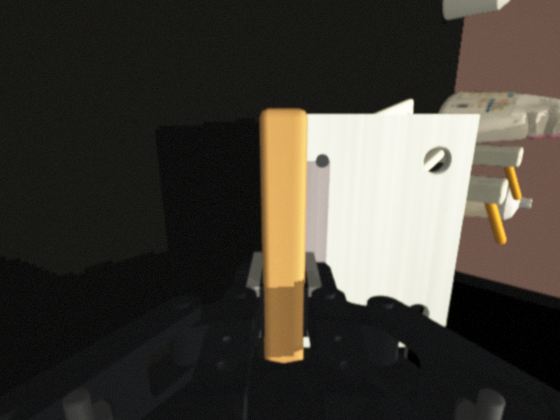

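View pics/l_top.png

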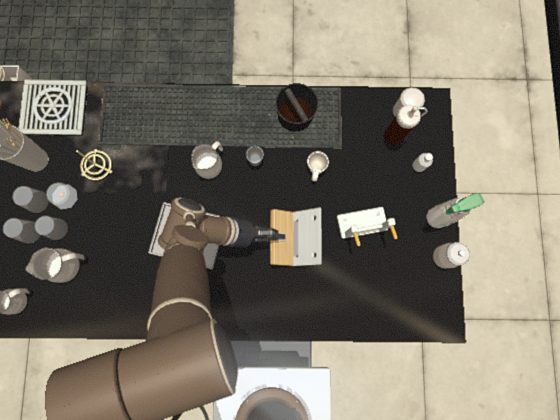

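The shelf is over the free middle, with the board at (281,237) and the plate up to column 322 in the top view; the stand starts at 338. I'll come down to contact.

>>> move_arm(motion=[{"hand": 1,"dx": 0,"dy": -0.6,"dz": 0.5,"ax": 0,"ay": 0,"az": 0},{"hand": 1,"dx": 0,"dy": -0.6,"dz": 0.5,"ax": 0,"ay": 0,"az": 0},{"hand": 1,"dx": 0,"dy": -0.08,"dz": 0.06,"ax": 0,"ay": 0,"az": 0},{"hand": 1,"dx": 0,"dy": 0,"dz": 0,"ax": 0,"ay": 0,"az": 0},{"hand": 1,"dx": 0,"dy": 0,"dz": 0,"ax": 0,"ay": 0,"az": 0}])

```text
time_s: 10.78
tool_pos: [0.5013, -0.053, 0.0091]
tool_rot: [2.269, 0.0, -0.0]
wrist_force: [-0.5, -0.3, -4.4]
gripper_width: 0.0153
```

>>> move_arm(motion=[{"hand": 1,"dx": 0,"dy": -0.11,"dz": 0.1,"ax": 0,"ay": 0,"az": 0},{"hand": 1,"dx": 0,"dy": 0,"dz": 0,"ax": 0,"ay": 0,"az": 0},{"hand": 1,"dx": 0,"dy": 0,"dz": 0,"ax": 0,"ay": 0,"az": 0}])

```text
time_s: 11.15
tool_pos: [0.5016, -0.0532, 0.0088]
tool_rot: [2.267, -0.0, 0.0]
wrist_force: [-1.7, 2.5, 3.2]
gripper_width: 0.0151
```

The force changed from −4.4 to +3.2 N, so the edge is touching the worktop. I'll open partway, then withdraw along the board and let it tip.

>>> move_arm(motion=[{"hand": 0.6,"dx": 0,"dy": 0,"dz": 0,"ax": 0,"ay": 0,"az": 0},{"hand": 0.6,"dx": 0,"dy": 0,"dz": 0,"ax": 0,"ay": 0,"az": 0},{"hand": 0.6,"dx": 0,"dy": 0,"dz": 0,"ax": 0,"ay": 0,"az": 0}])

```text
time_s: 11.52
tool_pos: [0.5018, -0.053, 0.0076]
tool_rot: [2.269, 0.001, 0.001]
wrist_force: [0.1, -0.1, -1.3]
gripper_width: 0.0343
```

```bash
python3 snap.py m wrist top
```

```text
11.625 [ 0.5018 -0.0529  0.0077] [2.2691 0.0004 0.0007] [ 1.0044  0.5163 -2.1451] 0.03420061748699073 [ 0.3332  0.648   1.9199 -0.9134  1.1545  2.5466]
y [ 0.0001 -0.6429  0.7659] z [ 0.0006 -0.7659 -0.6429]
```

View pics/m_wrist.png

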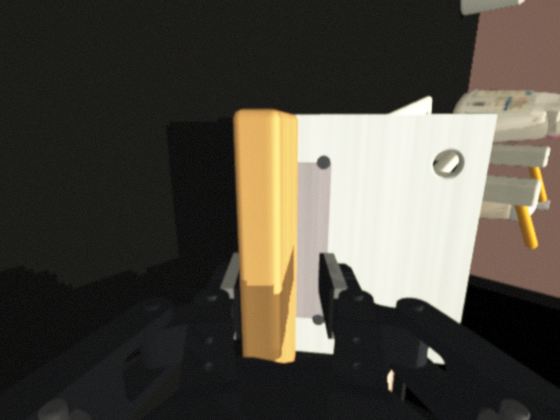

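The board now leans on the lower finger (left pad in the picture), so it is tipping the right way. Withdrawing along the board.

>>> move_arm(motion=[{"hand": 0.55,"dx": 0,"dy": 0,"dz": -1.5,"ax": 0,"ay": 0,"az": 0},{"hand": 0.55,"dx": 0,"dy": 0,"dz": -2,"ax": 0,"ay": 0,"az": 0},{"hand": 0.55,"dx": 0,"dy": 0,"dz": -2,"ax": 0,"ay": 0,"az": 0},{"hand": 0.55,"dx": 0,"dy": 0,"dz": -3,"ax": 0,"ay": 0,"az": 0},{"hand": 0.55,"dx": 0,"dy": 0,"dz": 0,"ax": 0,"ay": 0,"az": 0},{"hand": 0.55,"dx": 0,"dy": 0,"dz": 0,"ax": 0,"ay": 0,"az": 0}])

```text
time_s: 12.38
tool_pos: [0.5014, 0.0124, 0.0627]
tool_rot: [2.269, 0.001, 0.001]
wrist_force: [-1.0, 0.5, -0.1]
gripper_width: 0.0385
```

```bash
python3 snap.py n wrist top scene
```

```text
12.525 [0.5006 0.0114 0.0619] [ 2.2681  0.0004 -0.0021] [ 0.2362  0.9322 -0.581 ] 0.038616327491122884 [ 0.4403  0.5804  1.8634 -0.8067  1.2856  2.4894]
y [ 0.001  -0.6422  0.7666] z [-0.0014 -0.7666 -0.6422]
```

View pics/n_wrist.png

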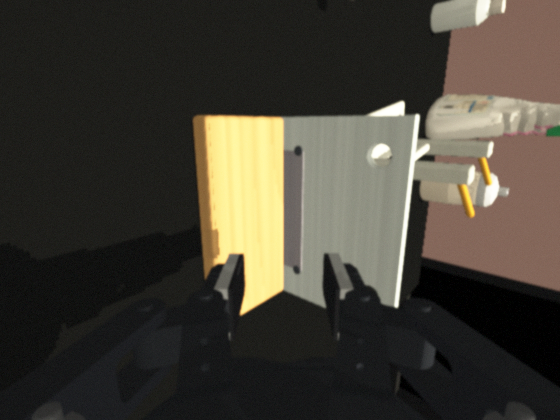

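View pics/n_top.png

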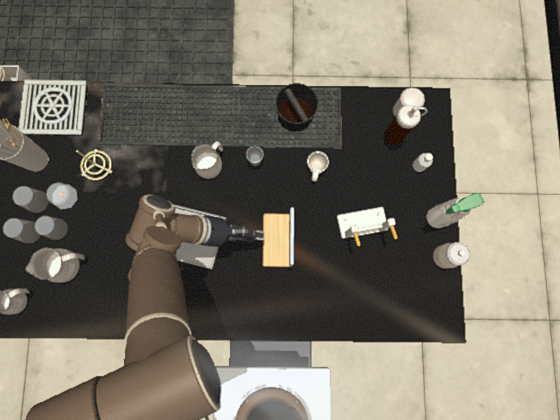

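The shelf stands upright on its board, at columns 264–294 in the top view. I'll back off, raise and return to pointing down.

>>> move_arm(motion=[{"hand": 0.55,"dx": 0,"dy": 0,"dz": -5,"ax": 0,"ay": 0,"az": 0},{"hand": 0.3,"dx": 0,"dy": 3.5,"dz": -4,"ax": 0,"ay": 0,"az": 0},{"hand": 0,"dx": 0,"dy": 3.5,"dz": -3,"ax": 7,"ay": 0,"az": 0},{"hand": 0,"dx": 0,"dy": 3,"dz": -3,"ax": 7,"ay": 0,"az": 0},{"hand": 0,"dx": 0,"dy": 0,"dz": -3,"ax": 7,"ay": 0,"az": 0},{"hand": 0,"dx": 0,"dy": 0,"dz": 0,"ax": 7,"ay": 0,"az": 0},{"hand": 0,"dx": 0,"dy": 0,"dz": 0,"ax": 7,"ay": 0,"az": 0},{"hand": 0,"dx": 0,"dy": 0,"dz": 0,"ax": 7,"ay": 0,"az": 0},{"hand": 0,"dx": 0,"dy": 0,"dz": 0,"ax": 8,"ay": 0,"az": 0},{"hand": 0,"dx": 0,"dy": 0,"dz": 0,"ax": 0,"ay": 0,"az": 0}])

```text
time_s: 13.78
tool_pos: [0.501, 0.0724, 0.2594]
tool_rot: [3.141, -0.009, -0.002]
wrist_force: [-0.4, -0.2, -0.3]
gripper_width: 0.0853
```

```bash
python3 snap.py o wrist top scene
```

```text
13.925 [0.5009 0.0752 0.2591] [ 3.1405 -0.0003 -0.0026] [-0.0073 -0.1644  0.5112] 0.08520194063604111 [ 0.0637  0.0199  1.8318 -0.001   1.2916  1.6349]
y [-0.0002 -1.      0.0011] z [-0.0017 -0.0011 -1.    ]
```

View pics/o_wrist.png

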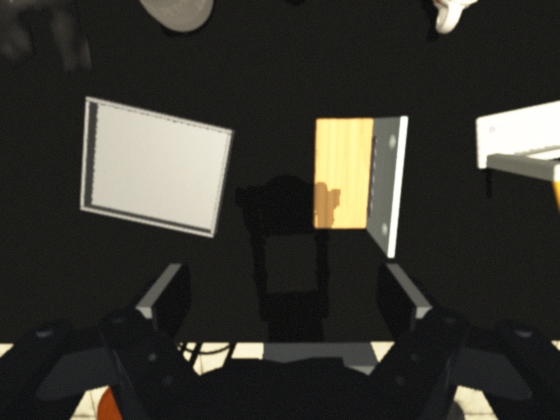

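View pics/o_scene.png

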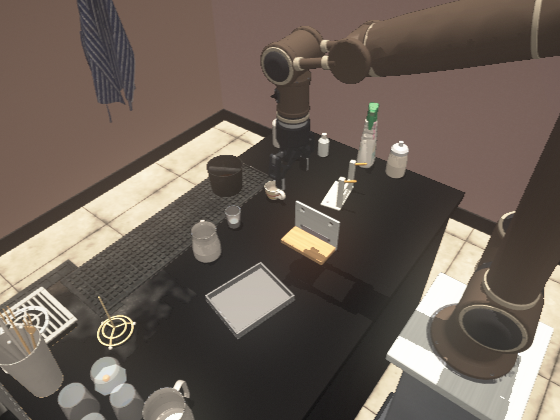

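The shelf stands free, with the plate's top edge from (405,117) to (391,256) in the wrist view. I'll measure that edge.

```bash
python3 - <<'E'
from h import *
np.set_printoptions(precision=4,suppress=True)
c=load("pics/o_wrist.npz");t=load("pics/o_top.npz")
W=cloud(c); m=(W[...,2]>.105)&(W[...,2]<.13); m[:,:370]=0;m[:,415:]=0;m[262:]=0
P=W[m]; print(len(P),np.median(P,0),P[:,2].max(),np.percentile(P[:,2],[50,90,98]))
top=P[P[:,2]>.111]; print(top[:,0].min(),top[:,0].max(),top.mean(0)); print("slope",np.polyfit(top[:,0],top[:,1],1))
cv2.imwrite("pics/o_w2.png",cv2.resize(c["img"][105:270,300:420],None,fx=5,fy=3.6)); 
cv2.imwrite("pics/o_t2.png",cv2.resize(t["img"][200:275,255:305],None,fx=8,fy=8))
E
```

```text
1192 [ 0.5061 -0.0457  0.1133] 0.11631797092819904 [0.1133 0.1145 0.1151]
0.4249058978951419 0.5743756444989748 [ 0.5038 -0.0468  0.1135]
slope [-0.0013 -0.0461]
```

View pics/o_w2.png

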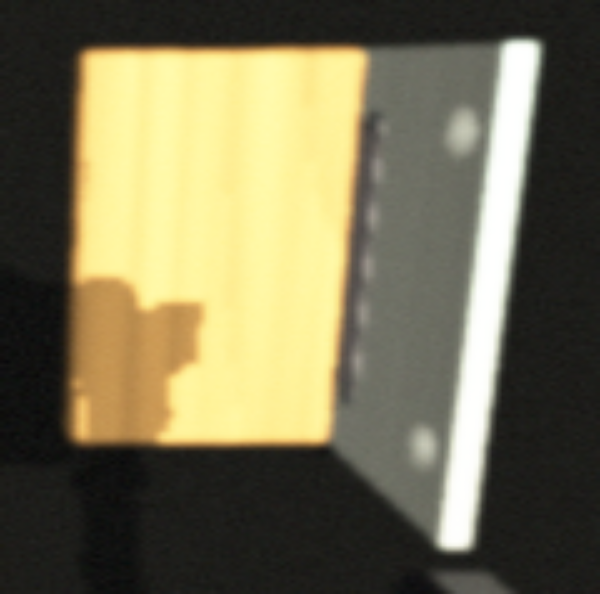

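View pics/o_t2.png

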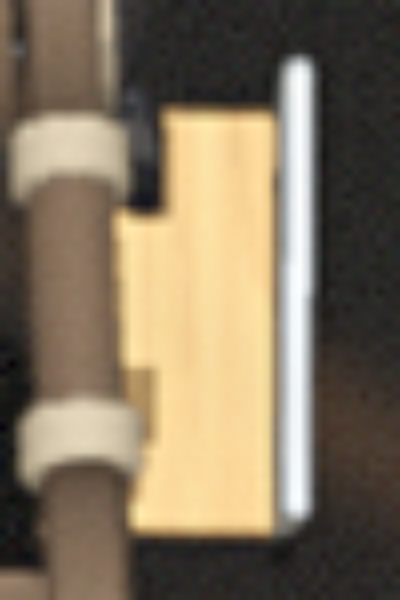

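```bash
python3 - <<'E'
from plan import *
np.set_printoptions(precision=4,suppress=True)
c=load("pics/o_wrist.npz"); t=load("pics/o_top.npz")
for u,v in ((404,117.5),(391,256)): print(ray(c,u,v,.115))
for u,v in ((292,207.5),(292,264)): print("top",ray(t,u,v,.115))
print(tri([(c,404,117.5),(t,292,207.5)]),tri([(c,391,256),(t,292,264)]))
np.set_printoptions(precision=2,suppress=True)
plan([.4997,-.0467,.12],-np.pi/2)
E
```

```text
[ 0.5748 -0.0469  0.115 ]
[ 0.4269 -0.0472  0.115 ]
top [ 0.5757 -0.048   0.115 ]
top [ 0.4253 -0.0484  0.115 ]
(array([ 0.5754, -0.0477,  0.1136]), [np.float64(0.7172009877505252), np.float64(0.24028627994381296)]) (array([ 0.4254, -0.0485,  0.1116]), [np.float64(0.06700483030750573), np.float64(0.028012470699137152)])
n 4 d [-0.1  12.17 13.93] w [ 0.06  0.1  -0.01]
[-0.02  3.04  3.48] [ 0.02  0.02 -0.  ]
[-0.03  3.04  3.48] [ 0.02  0.02 -0.  ]
[-0.03  3.05  3.48] [ 0.02  0.02 -0.  ]
[-0.03  3.05  3.48] [ 0.02  0.02 -0.  ]
```

The two views agree: edge middle at (0.500, −0.0475), about 113–115 mm high, 150 mm long. Moving over it.

>>> move_arm(motion=[{"hand": 0,"dx": 0,"dy": 6.1,"dz": 0,"ax": 0,"ay": 0,"az": 0},{"hand": 0,"dx": 0,"dy": 6.15,"dz": 2,"ax": 0,"ay": 0,"az": 0},{"hand": 0,"dx": 0,"dy": 0,"dz": 5,"ax": 0,"ay": 0,"az": 0},{"hand": 0,"dx": 0,"dy": 0,"dz": 5,"ax": 0,"ay": 0,"az": 0},{"hand": 0,"dx": 0,"dy": 0,"dz": 1.5,"ax": 0,"ay": 0,"az": 0},{"hand": 0,"dx": 0,"dy": 0,"dz": 0,"ax": 0,"ay": 0,"az": 0},{"hand": 0,"dx": 0,"dy": 0,"dz": 0,"ax": 0,"ay": 0,"az": 0}])

```text
time_s: 14.8
tool_pos: [0.5036, -0.045, 0.1276]
tool_rot: [3.141, 0.002, 0.006]
wrist_force: [0.2, 0.6, -0.0]
gripper_width: 0.0853
```

```bash
python3 snap.py p wrist; python3 - <<'E'
from plan import *
plan([.5002,-.0474,.041],-np.pi/2)
E
```

```text
14.85 [ 0.5037 -0.0451  0.1279] [3.1407 0.0019 0.0069] [0.0902 0.813  0.5389] 0.0853908299509073 [-0.1754  0.152   1.9701 -0.0001  1.0149  1.3943]
y [ 0.0012 -1.      0.0009] z [ 0.0044 -0.0009 -1.    ]
n 2 d [-0.39  0.22  8.69] w [ 0.05 -0.25  0.07]
[-0.2   0.11  4.34] [ 0.03 -0.13  0.03]
[-0.19  0.11  4.34] [ 0.03 -0.13  0.03]
```

View pics/p_wrist.png

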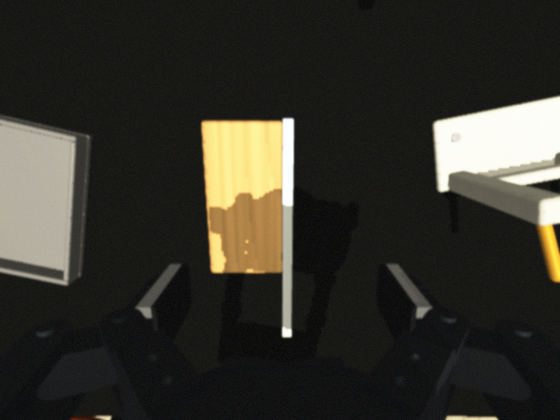

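The plate edge is at column 287, almost midway between the jaws (about 2 mm off, which I'll correct). Going down and gripping.

>>> move_arm(motion=[{"hand": 0,"dx": -0.2,"dy": 0.22,"dz": 3,"ax": 0,"ay": 0,"az": 0},{"hand": 0,"dx": 0,"dy": 0,"dz": 3,"ax": 0,"ay": 0,"az": 0},{"hand": 0,"dx": 0,"dy": 0,"dz": 2.6,"ax": 0,"ay": 0,"az": 0},{"hand": 0,"dx": 0,"dy": 0,"dz": 0,"ax": 0,"ay": 0,"az": 0},{"hand": 1,"dx": 0,"dy": 0,"dz": 0,"ax": 0,"ay": 0,"az": 0},{"hand": 1,"dx": 0,"dy": 0,"dz": 0,"ax": 0,"ay": 0,"az": 0},{"hand": 1,"dx": 0,"dy": 0,"dz": 0,"ax": 0,"ay": 0,"az": 0},{"hand": 1,"dx": 0,"dy": 0,"dz": 0,"ax": 0,"ay": 0,"az": 0},{"hand": 1,"dx": 0,"dy": 0,"dz": 0,"ax": 0,"ay": 0,"az": 0}], newtons=80)

```text
time_s: 15.98
tool_pos: [0.4999, -0.0475, 0.04]
tool_rot: [3.141, 0.0, 0.001]
wrist_force: [-0.6, 0.8, 2.4]
gripper_width: 0.0052
```

```bash
python3 snap.py q wrist top
```

```text
16.075 [ 0.4999 -0.0475  0.0401] [3.1415 0.0004 0.001 ] [-1.7777  0.1324  4.6981] 0.005251740107574359 [-0.1814  0.2837  2.0244  0.      0.8328  1.3891]
y [ 0.0003 -1.      0.0001] z [ 0.0006 -0.0001 -1.    ]
```

View pics/q_wrist.png

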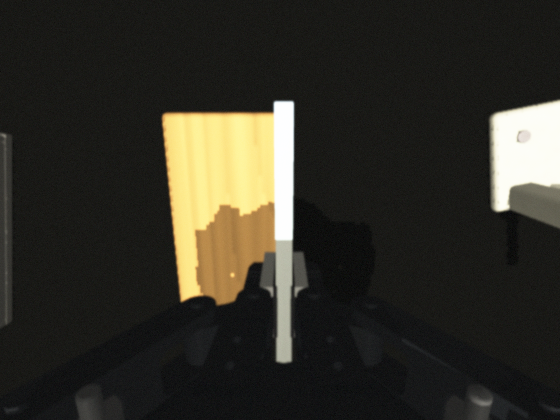

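The plate is gripped at 5.2 mm, centred. Holes sit 55 mm above the reported TCP along the tool. Planning the carry to a point in front of the pins.

>>> move_arm(motion=[{"hand": 1,"dx": 0,"dy": 0,"dz": -1,"ax": 0,"ay": 0,"az": 0},{"hand": 1,"dx": 0,"dy": 0,"dz": -3,"ax": 0,"ay": 0,"az": 0},{"hand": 1,"dx": 0,"dy": 0,"dz": -4,"ax": 0,"ay": 0,"az": 0},{"hand": 1,"dx": 0,"dy": 0,"dz": -4,"ax": 0,"ay": 0,"az": 0},{"hand": 1,"dx": 0,"dy": 0,"dz": -3,"ax": 0,"ay": 0,"az": 0},{"hand": 1,"dx": 0,"dy": 0,"dz": 0,"ax": 0,"ay": 0,"az": 0},{"hand": 1,"dx": 0,"dy": 0,"dz": 0,"ax": 0,"ay": 0,"az": 0}])

```text
time_s: 16.95
tool_pos: [0.4976, -0.0471, 0.1874]
tool_rot: [-3.141, -0.0, 0.006]
wrist_force: [0.0, -0.3, -5.6]
gripper_width: 0.0052
```

```bash
cat >> h.py <<'E'
SM=np.array([.5215,-.2638,0]); SY=.190
def stand(x,y,z,yaw=None):
    a=SY; return SM+np.array([np.cos(a)*x-np.sin(a)*y,np.sin(a)*x+np.cos(a)*y,z])
E
python3 snap.py r top wrist; python3 - <<'E'
from plan import *
plan(stand(-.10,0,.19),SY)
E
```

```text
17.05 [ 0.4973 -0.047   0.1869] [-3.1407 -0.0003  0.0081] [-0.117   0.0485 -5.9954] 0.005169189956603274 [-0.1814  0.0745  1.9251 -0.0001  1.1472  1.3892]
y [ 0.0002 -1.     -0.0008] z [-0.0052  0.0008 -1.    ]
n 10 d [-7.41 23.56 -0.29] w [  -0.29    0.17 -100.87]
[-0.74  2.36 -0.03] [ -0.03   0.02 -10.09]
[-1.14  2.19 -0.03] [ -0.03   0.02 -10.09]
[-1.51  1.96 -0.03] [ -0.03   0.02 -10.09]
[-1.83  1.66 -0.03] [ -0.03   0.02 -10.09]
[-2.09  1.32 -0.03] [ -0.03   0.02 -10.09]
[-2.29  0.93 -0.03] [ -0.03   0.02 -10.09]
[-2.42  0.51 -0.03] [ -0.03   0.02 -10.09]
[-2.47  0.08 -0.03] [ -0.03   0.02 -10.09]
[-2.44 -0.35 -0.03] [ -0.03   0.02 -10.09]
[-2.35 -0.77 -0.03] [ -0.03   0.02 -10.09]
```

View pics/r_top.png

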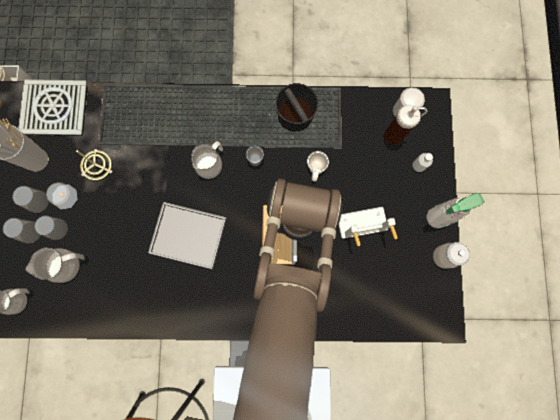

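>>> move_arm(motion=[{"hand": 1,"dx": -0.74,"dy": 2.36,"dz": 0,"ax": 0,"ay": 0,"az": -10},{"hand": 1,"dx": -1.14,"dy": 2.19,"dz": 0,"ax": 0,"ay": 0,"az": -10},{"hand": 1,"dx": -1.51,"dy": 1.96,"dz": 0,"ax": 0,"ay": 0,"az": -10},{"hand": 1,"dx": -1.83,"dy": 1.66,"dz": 0,"ax": 0,"ay": 0,"az": -10},{"hand": 1,"dx": -2.09,"dy": 1.32,"dz": 0,"ax": 0,"ay": 0,"az": -10},{"hand": 1,"dx": -2.29,"dy": 0.93,"dz": 0,"ax": 0,"ay": 0,"az": -10},{"hand": 1,"dx": -2.42,"dy": 0.51,"dz": 0,"ax": 0,"ay": 0,"az": -10},{"hand": 1,"dx": -2.47,"dy": 0.08,"dz": 0,"ax": 0,"ay": 0,"az": -10},{"hand": 1,"dx": -2.44,"dy": -0.35,"dz": 0,"ax": 0,"ay": 0,"az": -10},{"hand": 1,"dx": -2.35,"dy": -0.77,"dz": 0,"ax": 0,"ay": 0,"az": -10}])

```text
time_s: 18.3
tool_pos: [0.4226, -0.2824, 0.1874]
tool_rot: [-2.01, -2.41, -0.001]
wrist_force: [-0.6, 0.5, -6.2]
gripper_width: 0.005
```

>>> move_arm(motion=[{"hand": 1,"dx": 0,"dy": 0,"dz": 0,"ax": 0,"ay": 0,"az": 0},{"hand": 1,"dx": 0,"dy": 0,"dz": 0,"ax": 0,"ay": 0,"az": 0}])

```text
time_s: 18.55
tool_pos: [0.4231, -0.2816, 0.188]
tool_rot: [-2.019, -2.402, -0.001]
wrist_force: [-0.0, 1.0, -5.3]
gripper_width: 0.0051
```

```bash
python3 snap.py s top wrist scene; python3 - <<'E'
from plan import *
plan(stand(-.085,0,.088),SY)
E
```

```text
18.7 [ 0.4237 -0.2817  0.1889] [-2.0181 -2.4059 -0.0007] [ 1.0077 -0.0888 -5.5428] 0.005163080668334516 [-0.6726  0.0881  1.906   0.0005  1.1488 -0.8477]
y [ 0.9847  0.174  -0.0005] z [-0.0007  0.0012 -1.    ]
n 2 d [-0.08  1.45 10.09] w [-0.03 -0.07 -0.87]
[-0.04  0.72  5.04] [-0.01 -0.04 -0.43]
[-0.04  0.72  5.04] [-0.01 -0.04 -0.43]
```

View pics/s_wrist.png

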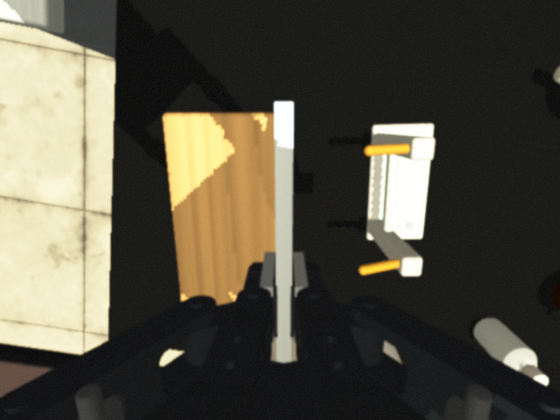

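View pics/s_scene.png

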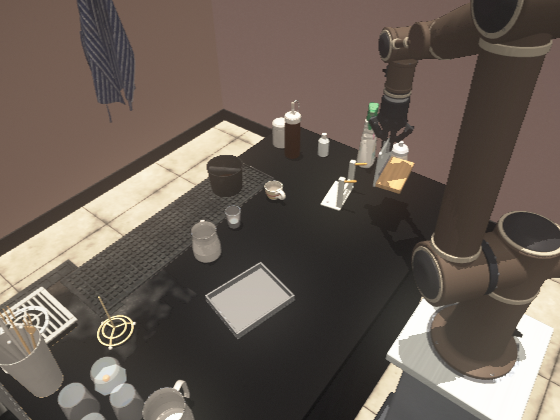

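The shelf is held in front of the stand, and the pins show at (367–410,150) and (361–400,267). I'll triangulate them from the two wrist views and check the stand's yaw.

```bash
python3 - <<'E'
from h import *
np.set_printoptions(precision=4,suppress=True)
d=load("pics/d_wrist.npz"); s=load("pics/s_wrist.npz"); t=load("pics/a_top.npz"); ts=load("pics/s_top.npz")
def get(c,lo,hi,r0,r1):
    o=[]
    for a,p,q,b in pins(c):
        if lo<=b[0]<=hi and r0<=b[1]<=r1: 
            if p[0]>q[0]: p,q=q,p
            o.append((p,q,b))
    return sorted(o,key=lambda k:k[2][1])
S=get(s,340,420,120,290); Dd=get(d,320,375,70,200); 
T=sorted([(q,p,b) for a,p,q,b in pins(t) if b[0]>340],key=lambda k:k[2][0])
print(S);print(T)
for i,n in enumerate("LR"):
    for k,m in ((0,"tip-end"),(1,"root")):
        print(n,m,"wrists",tri([(s,*S[i][k]),(d,*Dd[i][k])]),"all",tri([(s,*S[i][k]),(d,*Dd[i][k]),(t,*T[i][k])])[0])
    print(n,"ray s tipend z.1254",ray(s,*S[i][0],.1254),"root .113",ray(s,*S[i][1],.113))
    print(n,"ray d",ray(d,*Dd[i][0],.1254),ray(d,*Dd[i][1],.113), "top",ray(t,*T[i][0],.1254),ray(t,*T[i][1],.113))
st=np.array([.4237,-.2817,.1889])
z=.1889-.04+.115
for u,v in ((275,103),(294,103),(271,360),(296,360)): print(ray(s,u,v,z))
E
```

```text
[(array([362.9668, 150.4422]), array([409.1603, 147.6936]), array([363, 143,  47,  14], dtype=int32)), (array([357.771 , 270.8252]), array([399.5236, 262.6862]), array([358, 259,  42,  17], dtype=int32))]
[(array([359.017 , 245.9943]), array([354.4233, 232.1919]), array([354, 232,   7,  15], dtype=int32)), (array([396.1087, 238.9605]), array([391.3565, 225.8706]), array([390, 226,   8,  14], dtype=int32))]
L tip-end wrists (array([ 0.4744, -0.2218,  0.1235]), [np.float64(0.2177642781142032), np.float64(0.18261714820295963)]) all [ 0.4733 -0.2223  0.1289]
L root wrists (array([ 0.5135, -0.2141,  0.1101]), [np.float64(0.5330058507940261), np.float64(0.44955592237538966)]) all [ 0.512  -0.2143  0.1139]
L ray s tipend z.1254 [ 0.4738 -0.2218  0.1254] root .113 [ 0.5126 -0.2138  0.113 ]
L ray d [ 0.4743 -0.2219  0.1254] [ 0.5125 -0.2148  0.113 ] top [ 0.4735 -0.2234  0.1254] [ 0.5114 -0.2144  0.113 ]
R tip-end wrists (array([ 0.4937, -0.3201,  0.1251]), [np.float64(0.09909694976957492), np.float64(0.08408548599863148)]) all [ 0.4935 -0.3206  0.1254]
R root wrists (array([ 0.5331, -0.3126,  0.1105]), [np.float64(0.35261666156021726), np.float64(0.300413554362971)]) all [ 0.53   -0.3113  0.1173]
R ray s tipend z.1254 [ 0.4936 -0.32    0.1254] root .113 [ 0.5321 -0.3114  0.113 ]
R ray d [ 0.4938 -0.32    0.1254] [ 0.5321 -0.3124  0.113 ] top [ 0.4932 -0.3215  0.1254] [ 0.5297 -0.3135  0.113 ]
[ 0.4076 -0.2074  0.2639]
[ 0.4134 -0.2063  0.2639]
[ 0.422  -0.3028  0.2639]
[ 0.4318 -0.3011  0.2639]
```

```bash
sed -i 's/^SM=.*/SM=np.array([.5215,-.2634,0]); SY=.196/' h.py; python3 - <<'E'
from plan import *
plan(stand(-.07,-.0005,.112+.07*np.tan(np.radians(20))-.055),SY)
E
```

```text
n 2 d [-0.11  2.95 10.64] w [-0.03 -0.07 -1.21]
[-0.06  1.48  5.32] [-0.01 -0.04 -0.61]
[-0.07  1.48  5.32] [-0.01 -0.04 -0.61]
```

>>> move_arm(motion=[{"hand": 1,"dx": 0,"dy": 1.0,"dz": 3.5,"ax": 0,"ay": 0,"az": -1.2},{"hand": 1,"dx": -0.1,"dy": 1.0,"dz": 3.5,"ax": 0,"ay": 0,"az": 0},{"hand": 1,"dx": 0,"dy": 0.95,"dz": 3.64,"ax": 0,"ay": 0,"az": 0},{"hand": 1,"dx": 0,"dy": 0,"dz": 0,"ax": 0,"ay": 0,"az": 0},{"hand": 1,"dx": 0,"dy": 0,"dz": 0,"ax": 0,"ay": 0,"az": 0}])

```text
time_s: 19.32
tool_pos: [0.4536, -0.2783, 0.084]
tool_rot: [1.992, 2.428, -0.0]
wrist_force: [-0.0, -0.0, -5.1]
gripper_width: 0.0052
```

```bash
python3 snap.py u top wrist scene; python3 - <<'E'
from plan import *
plan(stand(-.07,-.0005,.112+.07*np.tan(np.radians(20))-.055),SY)
c=load("pics/u_scene.npz"); cv2.imwrite("pics/u_sc.png",cv2.resize(c["img"][140:240,310:430],None,fx=6,fy=6,interpolation=cv2.INTER_CUBIC))
E
```

```text
19.475 [ 0.4543 -0.2792  0.0851] [1.9914 2.4248 0.0002] [-0.5171  0.0714 -5.104 ] 0.005276884612618199 [-0.6327  0.2631  1.9351 -0.0001  0.9396 -0.8282]
y [0.9809 0.1944 0.0026] z [ 0.0031 -0.0024 -1.    ]
n 1 d [ 0.19 -0.1   0.27] w [ 0.15  0.17 -0.02]
[ 0.19 -0.1   0.27] [ 0.15  0.17 -0.02]
```

View pics/u_wrist.png

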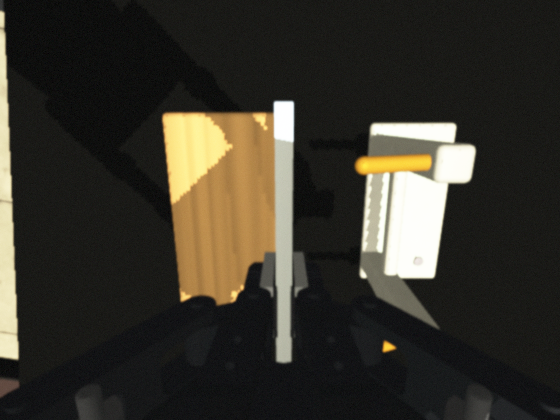

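View pics/u_sc.png

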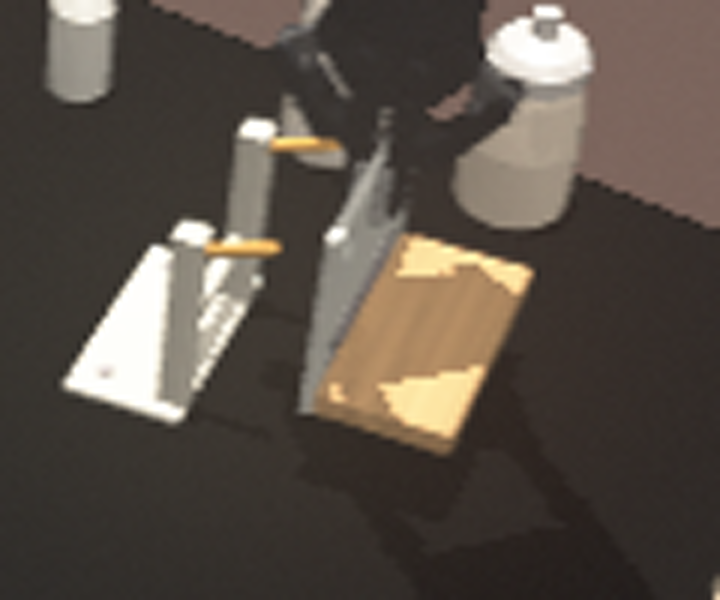

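The plate is squared to the pins and about 30 mm in front of the tips. The shelf sits in the grip exactly as when it stood. I'll average some readings and check the pin tip relative to the hand.

```bash
python3 - <<'E'
from h import *
from bench import status,viewer
np.set_printoptions(precision=4,suppress=True)
P=[];Rr=[];tipz=[]
for i in range(5):
    c=viewer.camera("wrist"); st=status.read_state(); P.append(st["tool_pos"]); Rr.append(st["tool_rot"])
p=np.mean(P,0); print(np.array(P)); R=Ro.from_rotvec(Rr).mean().as_matrix()
print("mean",p,"yaw",np.arctan2(R[1,1],R[0,1]),"z",R[:,2], "target",stand(-.07,-.0005,.0825))
np.savez("pics/v_wrist.npz",**c)
for a,q,w,b in pins(c):
    if 340<b[0]<420 and 130<b[1]<200: print(q,w,b); tip=q if q[0]<w[0] else w
for n in ("s","d"):
    s=load(f"pics/{n}_wrist.npz")
    o=[(k,l) for a,k,l,b in pins(s) if 320<b[0]<380 and b[1]<160][0]; o=min(o,key=lambda k:k[0])
    print(n,tri([(c,*tip),(s,*o)]))
r=ray(c,*tip,.1254); print("tip ray",r)
ex=np.array([np.cos(SY),np.sin(SY),0]);ey=np.array([-np.sin(SY),np.cos(SY),0])
h=p+R@[.0505,0,-.055]
print("hole->tip in stand x,y,z",(r-h)@ex,(r-h)@ey,r[2]-h[2],"hole",h, "axis z at tip if on line", h[2])
E
```

```text
[[ 0.4541 -0.2791  0.085 ]
 [ 0.4538 -0.2789  0.0847]
 [ 0.4536 -0.2788  0.0845]
 [ 0.4534 -0.2786  0.0842]
 [ 0.4532 -0.2785  0.0839]]
mean [ 0.4536 -0.2788  0.0844] yaw 0.1954595719545016 z [ 0.0019 -0.0014 -1.    ] target [ 0.4529 -0.2775  0.0825]
[433.224  161.9463] [355.8489 166.3377] [356 154  78  23]
s (array([ 0.4747, -0.222 ,  0.123 ]), [np.float64(0.5364164693579572), np.float64(0.3130969715570095)])
d (array([ 0.4744, -0.2218,  0.1248]), [np.float64(0.09297501499520447), np.float64(0.04521569197585255)])
tip ray [ 0.4743 -0.2218  0.1254]
hole->tip in stand x,y,z 0.03143459631764433 0.0012836787677144466 -0.013954339616715522 hole [ 0.4437 -0.2292  0.1394] axis z at tip if on line 0.13935433961671553
```

>>> move_arm(motion=[{"hand": 1,"dx": 0.08,"dy": 0,"dz": 0,"ax": 0,"ay": 0,"az": 0},{"hand": 1,"dx": 0,"dy": 0,"dz": 0,"ax": 0,"ay": 0,"az": 0},{"hand": 1,"dx": 0,"dy": 0,"dz": 0,"ax": 0,"ay": 0,"az": 0},{"hand": 1,"dx": 0,"dy": 0,"dz": 0,"ax": 0,"ay": 0,"az": 0}])

```text
time_s: 20.23
tool_pos: [0.4528, -0.2773, 0.0831]
tool_rot: [-1.994, -2.428, -0.0]
wrist_force: [-0.4, 1.1, -6.6]
gripper_width: 0.0048
```

```bash
python3 - <<'E'
from plan import *
st=status.read_state(); print(np.round(st["tool_pos"],4),st["qvel"])
for x in (-.045,-.03,-.003): print(x); plan(stand(x,-.0005,.112-x*np.tan(np.radians(20))-.055),SY,N=1)
E
```

```text
[ 0.45 -0.28  0.08] [-0.  0.  0. -0.  0. -0.]
-0.045
n 1 d [-0.02  2.51  0.97] w [-0.   -0.   -0.02]
[-0.02  2.51  0.97] [-0.   -0.   -0.02]
-0.03
n 1 d [-0.02  4.01  1.51] w [-0.   -0.   -0.02]
[-0.02  4.01  1.51] [-0.   -0.   -0.02]
-0.003
n 1 d [-0.02  6.71  2.5 ] w [-0.   -0.   -0.02]
[-0.02  6.71  2.5 ] [-0.   -0.   -0.02]
```

Settled within 0.5 mm of the target. Advancing along the pin axis until the plate is just over the tips.

>>> move_arm(motion=[{"hand": 1,"dx": 0,"dy": 1.25,"dz": 0.48,"ax": 0,"ay": 0,"az": 0},{"hand": 1,"dx": 0,"dy": 1.25,"dz": 0.48,"ax": 0,"ay": 0,"az": 0},{"hand": 1,"dx": 0,"dy": 0.5,"dz": 0.18,"ax": 0,"ay": 0,"az": 0},{"hand": 1,"dx": 0,"dy": 0.5,"dz": 0.18,"ax": 0,"ay": 0,"az": 0},{"hand": 1,"dx": 0,"dy": 0.5,"dz": 0.18,"ax": 0,"ay": 0,"az": 0},{"hand": 1,"dx": 0,"dy": 0,"dz": 0,"ax": 0,"ay": 0,"az": 0},{"hand": 1,"dx": 0,"dy": 0,"dz": 0,"ax": 0,"ay": 0,"az": 0},{"hand": 1,"dx": 0,"dy": 0,"dz": 0,"ax": 0,"ay": 0,"az": 0}])

```text
time_s: 21.22
tool_pos: [0.4918, -0.2696, 0.0682]
tool_rot: [1.994, 2.428, -0.0]
wrist_force: [-0.9, -0.7, -5.5]
gripper_width: 0.005
```

```bash
python3 snap.py w top wrist scene; python3 - <<'E'
from h import *
c=load("pics/w_scene.npz"); cv2.imwrite("pics/w_sc.png",cv2.resize(c["img"][140:240,310:430],None,fx=6,fy=6,interpolation=cv2.INTER_CUBIC))
E
```

```text
21.375 [ 0.492  -0.2696  0.0682] [1.994  2.4275 0.    ] [-0.0482  0.2434 -4.9381] 0.005056984521844888 [-0.579   0.338   1.8756  0.      0.9279 -0.7745]
y [0.981  0.1942 0.0001] z [ 0.0001 -0.0001 -1.    ]
```

View pics/w_wrist.png

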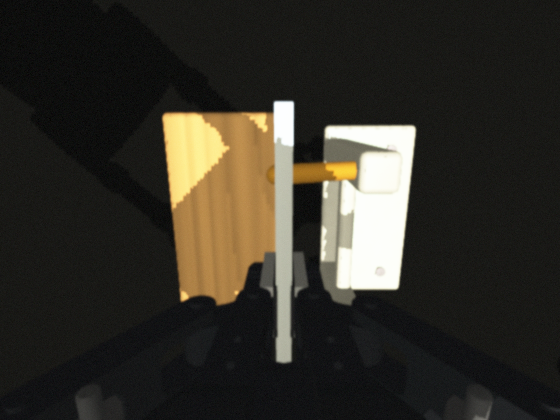

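View pics/w_sc.png

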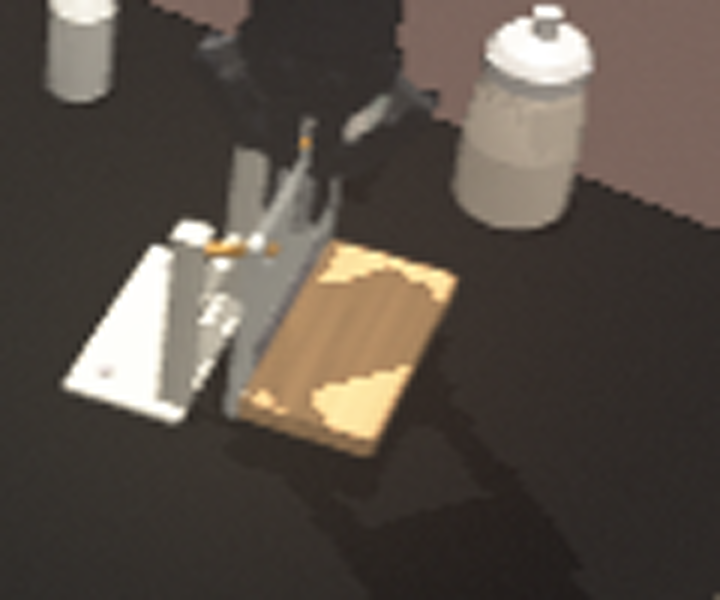

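Both pins are through their holes: the left tip shows on the board side at (270,174) in the wrist view, and both tips show in the scene view. The force is unchanged. Continuing to home.

>>> move_arm(motion=[{"hand": 1,"dx": 0,"dy": 0.6,"dz": 0.22,"ax": 0,"ay": 0,"az": 0},{"hand": 1,"dx": 0,"dy": 0.6,"dz": 0.22,"ax": 0,"ay": 0,"az": 0},{"hand": 1,"dx": 0,"dy": 0.6,"dz": 0.22,"ax": 0,"ay": 0,"az": 0},{"hand": 1,"dx": 0,"dy": 0.5,"dz": 0.18,"ax": 0,"ay": 0,"az": 0},{"hand": 1,"dx": 0,"dy": 0,"dz": 0,"ax": 0,"ay": 0,"az": 0},{"hand": 1,"dx": 0,"dy": 0,"dz": 0,"ax": 0,"ay": 0,"az": 0}])

```text
time_s: 22.12
tool_pos: [0.5144, -0.265, 0.0596]
tool_rot: [-1.993, -2.428, 0.0]
wrist_force: [0.0, -0.5, -5.0]
gripper_width: 0.005
```

>>> move_arm(motion=[{"hand": 1,"dx": 0,"dy": 0.2,"dz": 0.08,"ax": 0,"ay": 0,"az": 0},{"hand": 1,"dx": 0,"dy": 0.15,"dz": 0.06,"ax": 0,"ay": 0,"az": 0},{"hand": 1,"dx": 0,"dy": 0,"dz": 0,"ax": 0,"ay": 0,"az": 0},{"hand": 1,"dx": 0,"dy": 0,"dz": 0,"ax": 0,"ay": 0,"az": 0}])

```text
time_s: 22.62
tool_pos: [0.518, -0.2644, 0.0583]
tool_rot: [-1.994, -2.428, 0.0]
wrist_force: [-0.0, -0.3, -5.7]
gripper_width: 0.0046
```

```bash
python3 snap.py x wrist
```

```text
22.675 [ 0.518  -0.2644  0.0583] [-1.9939 -2.4277  0.0001] [ 0.787  -0.0632 -4.8218] 0.005113179326470574 [-0.5469  0.387   1.8305 -0.      0.9242 -0.7425]
y [ 0.9809  0.1944 -0.0001] z [-0.0001  0.     -1.    ]
```

View pics/x_wrist.png

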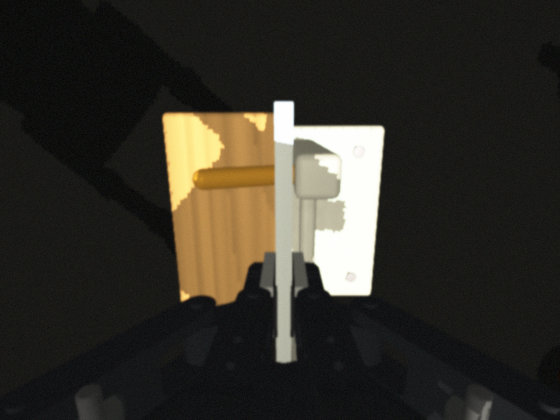

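The plate is almost at the post fronts, with the post at (318,175) just behind it. Easing back and down until I feel contact.

>>> move_arm(motion=[{"hand": 1,"dx": 0,"dy": 0.1,"dz": 0.08,"ax": 0,"ay": 0,"az": 0},{"hand": 1,"dx": 0,"dy": 0,"dz": 0.08,"ax": 0,"ay": 0,"az": 0},{"hand": 1,"dx": 0,"dy": 0,"dz": 0,"ax": 0,"ay": 0,"az": 0},{"hand": 1,"dx": 0,"dy": 0,"dz": 0,"ax": 0,"ay": 0,"az": 0}])

```text
time_s: 23.18
tool_pos: [0.519, -0.2642, 0.0567]
tool_rot: [-1.994, -2.428, 0.0]
wrist_force: [-0.3, 0.5, -5.9]
gripper_width: 0.005
```

>>> move_arm(motion=[{"hand": 1,"dx": 0,"dy": 0.1,"dz": 0.05,"ax": 0,"ay": 0,"az": 0},{"hand": 1,"dx": 0,"dy": 0,"dz": 0.05,"ax": 0,"ay": 0,"az": 0},{"hand": 1,"dx": 0,"dy": 0,"dz": 0,"ax": 0,"ay": 0,"az": 0},{"hand": 1,"dx": 0,"dy": 0,"dz": 0,"ax": 0,"ay": 0,"az": 0}])

```text
time_s: 23.68
tool_pos: [0.5191, -0.2641, 0.0558]
tool_rot: [-1.993, -2.427, 0.002]
wrist_force: [-5.4, -1.5, -1.2]
gripper_width: 0.005
```

>>> move_arm(motion=[{"hand": 1,"dx": 0,"dy": 0,"dz": 0.06,"ax": 0,"ay": 0,"az": 0},{"hand": 1,"dx": 0,"dy": 0,"dz": 0,"ax": 0,"ay": 0,"az": 0},{"hand": 1,"dx": 0,"dy": 0,"dz": 0,"ax": 0,"ay": 0,"az": 0}])

```text
time_s: 24.05
tool_pos: [0.5191, -0.2641, 0.0556]
tool_rot: [-1.992, -2.427, 0.002]
wrist_force: [-6.7, -0.1, 1.0]
gripper_width: 0.0051
```

```bash
python3 snap.py y wrist top scene;  python3 - <<'E'
from h import *
c=load("pics/y_scene.npz"); cv2.imwrite("pics/y_sc.png",cv2.resize(c["img"][140:240,310:430],None,fx=6,fy=6,interpolation=cv2.INTER_CUBIC))
E
```

```text
24.2 [ 0.5191 -0.2642  0.0556] [-1.9925 -2.427   0.0017] [-5.4153 -0.3254  0.4676] 0.004861986445687797 [-0.5449  0.3933  1.8281 -0.0011  0.9219 -0.7402]
y [ 0.9809  0.1947 -0.0018] z [-0.0018  0.0001 -1.    ]
```

View pics/y_wrist.png

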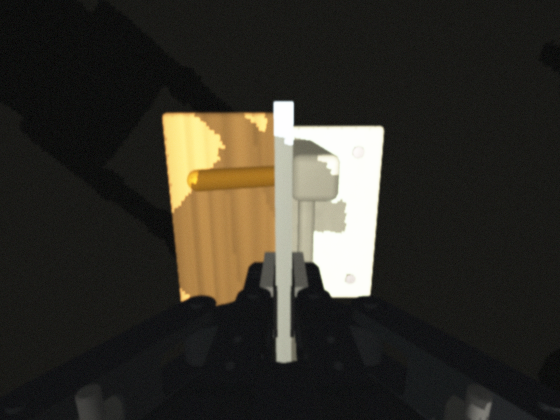

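View pics/y_sc.png

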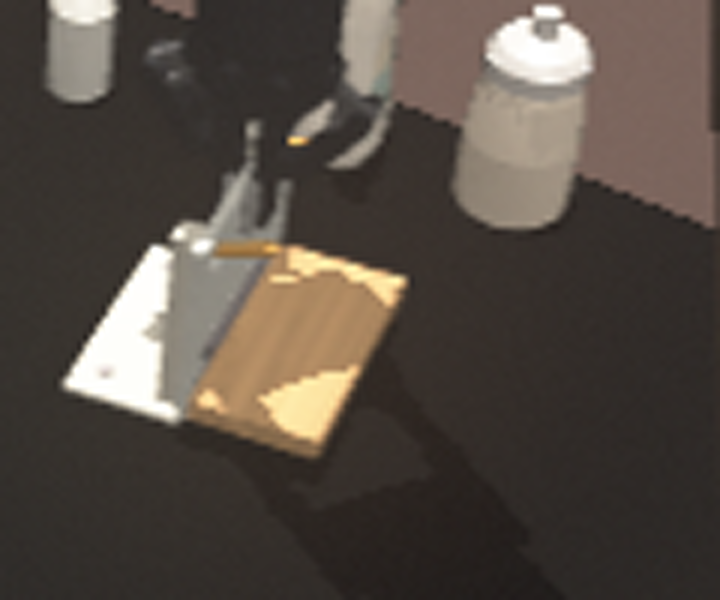

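The plate lies against the posts and the stand carries the weight (vertical force about 0, 5 N of light back pressure). Releasing partway and rising.

>>> move_arm(motion=[{"hand": 0.75,"dx": 0,"dy": 0,"dz": 0,"ax": 0,"ay": 0,"az": 0},{"hand": 0.6,"dx": 0,"dy": 0,"dz": 0,"ax": 0,"ay": 0,"az": 0},{"hand": 0.6,"dx": 0,"dy": 0,"dz": 0,"ax": 0,"ay": 0,"az": 0},{"hand": 0.6,"dx": 0,"dy": 0,"dz": 0,"ax": 0,"ay": 0,"az": 0}])

```text
time_s: 24.7
tool_pos: [0.5205, -0.2641, 0.0554]
tool_rot: [1.993, 2.427, 0.001]
wrist_force: [-0.8, -0.2, -0.6]
gripper_width: 0.0345
```

```bash
python3 snap.py z wrist
```

```text
24.75 [ 0.5204 -0.264   0.0553] [1.9934 2.4274 0.0004] [-0.5363 -0.5076  0.127 ] 0.03425556269366337 [-0.5443  0.3941  1.8277  0.0002  0.9192 -0.7402]
y [0.9809 0.1945 0.0006] z [ 0.0006 -0.0002 -1.    ]
```

View pics/z_wrist.png

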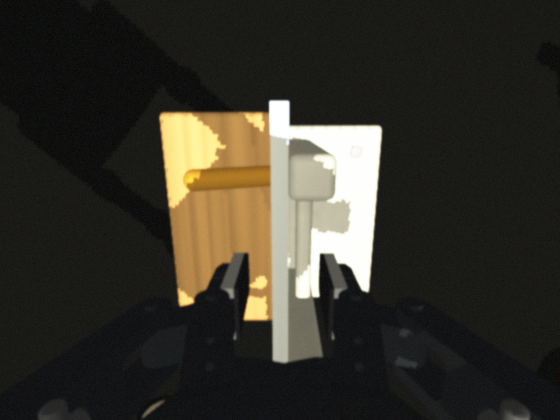

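Released, and both pads are clear of the plate, which hangs in place. Rising straight up.

>>> move_arm(motion=[{"hand": 0.6,"dx": 0,"dy": 0,"dz": -2,"ax": 0,"ay": 0,"az": 0},{"hand": 0.6,"dx": 0,"dy": 0,"dz": -4,"ax": 0,"ay": 0,"az": 0},{"hand": 0.6,"dx": 0,"dy": 0,"dz": -5,"ax": 0,"ay": 0,"az": 0},{"hand": 0.6,"dx": 0,"dy": 0,"dz": -5,"ax": 0,"ay": 0,"az": 0},{"hand": 0.6,"dx": -3,"dy": -4,"dz": -1,"ax": 0,"ay": 0,"az": 0},{"hand": 0.6,"dx": -3,"dy": -4,"dz": 0,"ax": 0,"ay": 0,"az": 0},{"hand": 0.6,"dx": 0,"dy": 0,"dz": 0,"ax": 0,"ay": 0,"az": 0},{"hand": 0.6,"dx": 0,"dy": 0,"dz": 0,"ax": 0,"ay": 0,"az": 0}])

```text
time_s: 25.75
tool_pos: [0.4535, -0.3384, 0.2261]
tool_rot: [1.994, 2.426, 0.001]
wrist_force: [-0.6, -0.4, 0.3]
gripper_width: 0.0343
```

```bash
python3 snap.py fin wrist top scene;  python3 - <<'E'
from h import *
np.set_printoptions(precision=4,suppress=True)
c=load("pics/fin_scene.npz"); cv2.imwrite("pics/fin_sc.png",cv2.resize(c["img"][140:240,310:430],None,fx=6,fy=6,interpolation=cv2.INTER_CUBIC))
t0=load("pics/a_top.npz");t1=load("pics/fin_top.npz")
g0=cv2.cvtColor(t0["img"],cv2.COLOR_BGR2GRAY).astype(float);g1=cv2.cvtColor(t1["img"],cv2.COLOR_BGR2GRAY).astype(float)
for n,(u,v) in dict(cup=(317,165),glass=(255,156),pitch=(207,160)).items():
    s=(slice(v-22,v+22),slice(u-20,u+20)); print(n,cv2.phaseCorrelate(g0[s],g1[s]))
w=load("pics/fin_wrist.npz"); W=cloud(w); m=(W[...,2]>.1)&(W[...,2]<.15); P=W[m]
ex=np.array([np.cos(SY),np.sin(SY)]);ey=np.array([-np.sin(SY),np.cos(SY)]); q=np.c_[(P[:,:2]-SM[:2])@ex,(P[:,:2]-SM[:2])@ey,P[:,2]]
k=(q[:,0]>-.03)&(q[:,0]<.02)&(abs(q[:,1])<.085)&(q[:,2]>.122); q=q[k]; print(len(q),np.median(q,0),np.percentile(q,[3,97],axis=0))
E
```

```text
25.9 [ 0.4539 -0.3375  0.2252] [1.9921 2.4292 0.0007] [-0.7744  0.5768 -0.4107] 0.034015867159724114 [-0.7166  0.1651  1.7427  0.0005  1.2338 -0.9138]
y [0.9806 0.1958 0.0003] z [ 0.0003  0.0003 -1.    ]
cup ((-0.048949182538201796, 0.5001438536657439), 0.9104520010572783)
glass ((0.11967746708358717, 0.5236072358098518), 0.9278065409890739)
pitch ((0.02258210231632063, 0.5374631322874102), 0.9631920949603385)
1866 [-0.0041  0.0104  0.1287] [[-0.0272 -0.0676  0.1224]
 [-0.      0.0718  0.1303]]
```

View pics/fin_wrist.png

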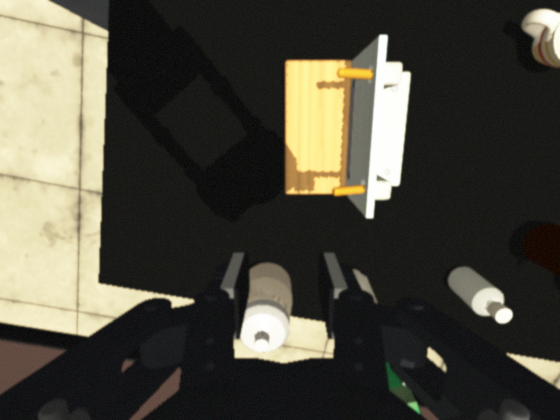

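View pics/fin_sc.png

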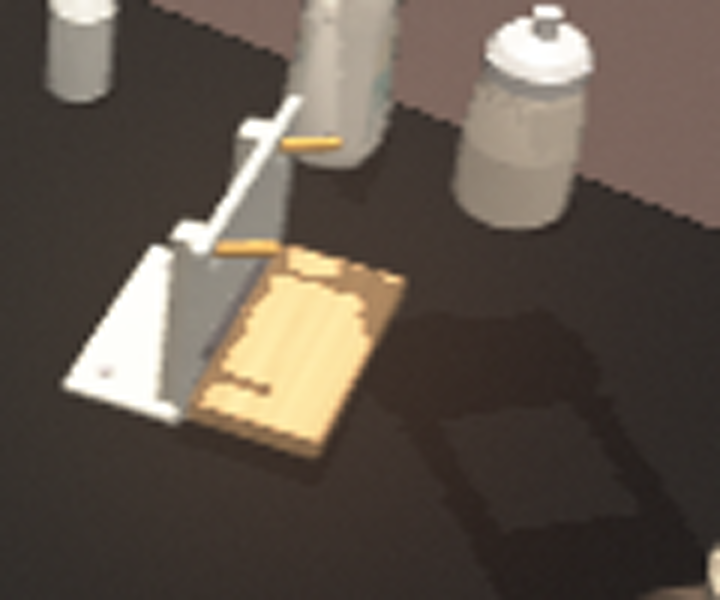

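The shelf hangs on both pins: plate mid-plane about 4 mm in front of the post fronts, top edge about 130 mm up, its shadow separate beneath the board. The bystanders moved no more than a uniform 0.5 px. Handing in.

```bash
python3 -c "
from bench import job_done
print(job_done())"
```

```text
the job is handed in; nothing more can be done
None
```

The shelf now hangs on both brass pins, back against the posts, clear of the worktop and let go. I handed the job in at about 26 s; no verdict is reported.

**What I did:**
- Took the shelf out of the tray by its board and tilted it 50° sideways. My joint model showed that tilting it away from the robot would exceed joint 5's range.
- Let it tip onto the underside of its board in the free middle and released it; it stood by itself there, untouched, for over 2 s.
- Gripped it again by the plate's top edge and slid both holes down the pin axes until I felt the posts and pins. Then I released it and moved clear.

**Last checks:**
- **Position:** both pins show through the plate. Its mid-plane is about 3–4 mm in front of the post fronts and its top edge about 130 mm up, against about 131 mm expected. That puts the underside about 15 mm clear of the worktop.
- **Release:** the gripper is well away, and the wrist force is about 0 N.
- **Bystanders:** the espresso cup, shot glass and milk pitcher show only the same 0.5-pixel shift in the top camera, too small and uniform to be real movement.

**What disagreed:** the fingers end about 44 mm short of the reported TCP, so my first grip closed in the air just above the board without touching it. I measured the offset in two cameras and used it from then on. The first move call was also refused, because I had left some numbers out of its rows.

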